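# Load the autoclave tray with stock bottles and jars

### The job

Load the steel autoclave tray with the empties from the drip mat: take the child-resistant caps off the two stock bottles in the teal rack (push each cap down and turn it anticlockwise while it is down, then lift it off), put the caps in the wire basket, and stand the bare bottles and every empty open culture jar upright on the floor of the tray. Leave the seedling jar, the amber bottle and the beaker where they stand.

Things in the scene. Friction and masses are not known exactly. Their poses are not given: they have to be found in the camera images.
- mat: grey rubber drip mat lying flat on the bench, 260 x 290 mm, 3 mm thick; origin at the centre of its underside. The rack and the empty jars stand on it
- rack: teal two-tier bottle rack, fixed, 100 (x) x 200 (y) mm, 46 mm high; origin at the centre of its underside, 3 mm above the bench. Bottles stand on its 8 mm base plate; the upper plate (z 38 to 46 mm) has two square pockets 60 mm wide at x = 0, y = -50 and 50 mm. A bottle can turn only 4 degrees in its pocket, so the rack holds it while the cap is turned
- tray: stainless autoclave tray, fixed, 236 (x) x 300 (y) mm outside, flat floor 3 mm thick, walls 3 mm, rim 19 mm high, empty; origin at the centre of its underside
- basket: square open wire basket for caps, loose (0.5 kg), 130 x 130 mm outside, walls 4 mm, floor 3 mm thick, 44 mm high; origin at the centre of its underside
- bottle_0: empty square wide-mouth bottle 0, white plastic, 0.13 to 0.21 kg; body 56 x 56 mm, flat sides along its x and y axes, 95 mm high; on it a round neck 28 mm wide with hooks out to 37 mm, mouth at z = 126 mm; origin at the centre of its underside, z up. Starts in a rack pocket with its cap locked on
- cap_0: orange ribbed child-resistant cap of bottle 0, 47 mm wide, 28 mm high, 40 g, open below; origin at the centre of its lower rim, z up. Locked on, this origin lies 112 mm above the bottle's underside (cap top 140 mm). Three tabs inside it sit under hooks on the neck, kept behind locking teeth by a spring disc; turned without pressing, or pulled, it stays locked
- cap_0_mid (a point): centre of cap 0, 14 mm above its lower rim. To unlock: press down 6 to 7 mm (5 N to start, about 9 N at 6 mm, bottoms at 8 mm) and, while down, turn anticlockwise seen from above; between 54 and 80 degrees from the locked position it is free and lifts straight off; at about 85 degrees the tabs meet the next stops
- bottle_1: empty square wide-mouth bottle 1, white plastic, 0.13 to 0.21 kg; body 56 x 56 mm, flat sides along its x and y axes, 95 mm high; on it a round neck 28 mm wide with hooks out to 37 mm, mouth at z = 126 mm; origin at the centre of its underside, z up. Starts in a rack pocket with its cap locked on
- cap_1: orange ribbed child-resistant cap of bottle 1, 47 mm wide, 28 mm high, 40 g, open below; origin at the centre of its lower rim, z up. Locked on, this origin lies 112 mm above the bottle's underside (cap top 140 mm). Three tabs inside it sit under hooks on the neck, kept behind locking teeth by a spring disc; turned without pressing, or pulled, it stays locked
- cap_1_mid (a point): centre of cap 1, 14 mm above its lower rim. To unlock: press down 6 to 7 mm (5 N to start, about 9 N at 6 mm, bottoms at 8 mm) and, while down, turn anticlockwise seen from above; between 54 and 80 degrees from the locked position it is free and lifts straight off; at about 85 degrees the tabs meet the next stops
- jar_0: empty open culture jar 0 of clear glass, round, 54 mm wide, 70 mm high, wall 3 mm, 0.15 kg; origin at the centre of its underside, z up. Starts upright on the drip mat beyond the rack. 1 to 3 of the jars are there; absent ones read None
- jar_1: empty open culture jar 1 of clear glass, round, 54 mm wide, 70 mm high, wall 3 mm, 0.15 kg; origin at the centre of its underside, z up. Starts upright on the drip mat beyond the rack. 1 to 3 of the jars are there; absent ones read None
- jar_2: empty open culture jar 2 of clear glass, round, 54 mm wide, 70 mm high, wall 3 mm, 0.15 kg; origin at the centre of its underside, z up. Starts upright on the drip mat beyond the rack. 1 to 3 of the jars are there; absent ones read None
- seedling_jar: closed culture jar with a live seedling and a white lid, 64 mm wide, 75 mm high, beyond the basket; bystander, it stays; origin at the centre of its underside
- amber_bottle: round amber bottle with a black cap, 68 mm wide, 150 mm high, beyond the basket; bystander; origin at the centre of its underside
- beaker: glass beaker, 72 mm wide, 85 mm high, beyond the basket; bystander; origin at the centre of its underside
Mind the look-alikes: they are no part of the job. What is shaped like the cap_0 but white is not meant.

How it is judged:
At the end, for the whole second after the job is handed in: Both bottles and every jar present stand on the tray floor, at rest, upright within 0.06 rad, centres within 100 mm (x) and 130 mm (y) of the tray centre; both caps lie in the basket, their centres inside its walls and under 62 mm above its underside; the basket is level (x of bottle_0 in the frame of tray between -0.1 and 0.1 m and y of bottle_0 in the frame of tray between -0.13 and 0.13 m and z of bottle_0 in the frame of tray between -0.002 and 0.008 m and angle between each of bottle_0, bottle_1, jar_0, jar_1, jar_2, basket's own z axis and vertical below 0.06 rad and linear speed of each of bottle_0, bottle_1, jar_0, jar_1, jar_2 below 0.02 m/s and x of bottle_1 in the frame of tray between -0.1 and 0.1 m and y of bottle_1 in the frame of tray between -0.13 and 0.13 m and z of bottle_1 in the frame of tray between -0.002 and 0.008 m and x of jar_0 in the frame of tray between -0.1 and 0.1 m and y of jar_0 in the frame of tray between -0.13 and 0.13 m and z of jar_0 in the frame of tray between -0.002 and 0.008 m and x of jar_1 in the frame of tray between -0.1 and 0.1 m and y of jar_1 in the frame of tray between -0.13 and 0.13 m and z of jar_1 in the frame of tray between -0.002 and 0.008 m and x of jar_2 in the frame of tray between -0.1 and 0.1 m and y of jar_2 in the frame of tray between -0.13 and 0.13 m and z of jar_2 in the frame of tray between -0.002 and 0.008 m and x of cap_0_mid in the frame of basket between -0.063 and 0.063 m and y of cap_0_mid in the frame of basket between -0.063 and 0.063 m and z of cap_0_mid in the frame of basket between 0 and 0.062 m and linear speed of each of cap_0, cap_1 below 0.03 m/s and x of cap_1_mid in the frame of basket between -0.063 and 0.063 m and y of cap_1_mid in the frame of basket between -0.063 and 0.063 m and z of cap_1_mid in the frame of basket between 0 and 0.062 m); the robot touches nothing.
It fails at once if the seedling jar, the amber bottle or the beaker is knocked over or pushed more than 4 cm (distance of any of seedling_jar, amber_bottle, beaker from where it was at the start of the episode above 0.04 m or angle between any of seedling_jar, amber_bottle, beaker's own z axis and vertical above 0.4 rad).
Of jar_0, jar_1, jar_2 only 1 to 3 are there at a start; the rules pass over those that are not, and their reading is None.
At some moment in a run one of basket, jar_0, jar_1, jar_2 may be knocked a few centimetres aside while the robot is not near it.
Once in a run the grip may slacken for a moment while it holds something.
It also fails if it takes over 210 s, if anything falls off the work surface, if the arm or the gripper's body presses on something with over 40 N, if the wrist force passes 120 N, or if a joint passes its speed limit or range.

### The arm

A 6-joint arm with a two-finger parallel gripper is mounted at the origin on the work surface. World frame = base frame: x ahead of the robot, y to its left, z up, the work surface at z = 0. Lengths are in m, angles in rad, forces in N, time in s.
With the tool pointing down it reaches from about 0.375 to 0.975 m from the base axis. Payload 3.8 kg.
Tool frame: the origin (TCP) lies midway between the tips of the shut fingers; the grasp point (between the pads) lies 19 mm behind it; z points along the fingers, y is the direction in which the jaws open and shut (so a half turn about z gives the same grasp; the last joint's range is limited). The gripper opens to 85 mm and grips with 20 to 120 N. Pads are 22 mm wide; open, the fingers measure 114 mm over their backs; the gripper's body (76 mm by 85 mm) begins 54 mm behind the grasp point. The pads swing forward as they close: fully open they stand 13 mm farther back than shut.
Start: joints at [-1.23, 0.264, 1.604, -0, 1.274, -0.037], TCP at [0.249, -0.627, 0.231] pointing down, gripper open.
Joint ranges: [-2.63, 2.63], [-0.94, 2.18], [0.31, 2.57], [-1.31, 4.45], [0, 2.66], [-2.55, 2.55]. Speed limits (rad/s): [2.57, 2.57, 3.14, 3.14, 3.14, 3.14].

### API

Orientations are given as a rotation vector (axis times angle).
In Python, from workcell import bot gives the robot as it stands. The module is installed in compiled form; this text tells all that it offers.
- The arm moves only by the tool move_arm, never from a script. Its argument "steps" is a list of rows, each a list of 5 numbers: the shift along the tool's x, y, z in mm, then the turn about the tool's z in degrees, then the opening in per cent of the stroke, from 0 (shut) to 100 (fully open). In form: [[tx, ty, tz, turn, claw], ...]. A call has 1 to 20 rows; each row is the pose to reach, as a shift and turn from the pose commanded when the call began, along the tool's axes at that moment; what a row does not reach only later rows make up. A row lasts 1/10 s, in which the tool goes at most 50 mm and 8.59 degrees, less where a joint would pass 70% of its speed; a pose out of reach is approached as far as the arm can. A call with a gripper value outside its range is refused whole. The fingers move at their own pace and stop on an object; "newtons" is the grip in N (left out, the last holds). Time passes only in rows, so rows that repeat a pose let the fingers close. It gives the time, the measured TCP pose, the force and the opening at its end, in the units of the state.
- bot.read_state(): the state, without advancing time (a new reading comes with each control period).
- bot.read_camera(name): name is "side" or "top" or "wrist"; returns a dict with "pixels" (480x640x3 uint8, red, green, blue), "depth" (480x640 float32, m along the optical axis (not along the pixel's ray), 0 where there is no reading), "fovy" (degrees; the focal length in pixels is half the picture's height over the tangent of half this angle, whatever the lens; pixels are square), "cx", "cy" (the principal point, pixels), "xyz" and "attitude" of the camera in the world. Camera axes: x right, y up, looking along -z (the intrinsics and any distortion apply to the point x, -y, -z); pixel columns grow to the right and rows downward; lengths in m; the calibration is good to about 2 mm. The wrist camera is an equidistant fisheye: a pixel r from the principal point sees the ray r / f radians off the axis. A picture is of the moment at which its call begins.
- bot.finish_job(): hands the job in, once; it reports no verdict.
The state is a dict: "time": time; "q": joint angles; "joint_vel": joint speeds; "joint_torque": joint torques, N m; "tool_pos": TCP position; "tcp_rot": TCP orientation; "wrist_force": force on the tool from outside, world axes, zero at the start; "torque": the same for the moment, N m; "width": opening from 0.0 (shut) to 1.0 (fully open).
Only numpy, scipy, OpenCV 4.12 (cv2) and the standard library are available. Lean on these libraries where they do the work, as an engineer would, in place of code of your own. Each camera call takes 0.05 s, during which the arm holds its last target.

## Working session

There is one attempt and no reset: what is moved stays moved. The work goes in short steps, Python scripts to look and compute and a tool call to move; the robot and the scene stay as the last step left them, time stands still between calls to the robot, and variables do not carry over. Pictures are saved under pics/ and viewed, and the job is handed in when it is done.

Besides the shell and the picture viewer there is one more tool, called after "Call:" by a JSON object that holds its "name" and its "arguments". move_arm: Moves the arm, as the interface text tells. Its arguments: {"type":"object","properties":{"steps":{"type":"array","items":{"type":"array","items":{"type":"number"}}},"newtons":{"type":"number"}},"required":["steps"]}

```bash
mkdir -p pics; ls
cat > h.py <<'E'
import numpy as np, cv2
from scipy.spatial.transform import Rotation as R
from workcell import bot
def cam(n,save=None):
    c=bot.read_camera(n)
    if save: cv2.imwrite('pics/'+save,c['pixels'][:,:,::-1])
    return c
E
python3 - <<'E'
from h import *
print(bot.read_state())
for n in ['top','side','wrist']:
    c=cam(n,n+'0.png'); print(n,c['fovy'],c['cx'],c['cy'],c['xyz'],c['attitude'])
E
```

```text
pics
{'time': 0.0, 'q': array([-1.22989329e+00,  2.64779357e-01,  1.60536646e+00,  2.25635189e-05,
        1.27372403e+00, -3.69344646e-02]), 'joint_vel': array([-0.00020743,  0.00092553,  0.00104674, -0.00094702,  0.00183794,
        0.00136853]), 'joint_torque': array([-1.48533774e-03, -5.15117204e+01, -3.67315221e+01, -5.98315910e-04,
        1.31745322e-02,  9.77348975e-06]), 'tool_pos': array([ 0.24875268, -0.62670128,  0.22994846]), 'tcp_rot': array([-3.08348483e+00, -5.89548095e-01,  5.07705611e-04]), 'wrist_force': array([ 0.61574741, -0.50034952, -0.2894331 ]), 'torque': array([-0.03452927,  0.02763055,  0.01221723]), 'width': 1.003411071269145}
top 55.86877921241178 316.84970651202417 243.0589912698182 [ 0.41293559 -0.01728173  1.05350327] [ 0.03970683 -0.03279835 -1.56116825]
side 57.4243535851217 320.6281868253318 245.73094064060908 [0.17045643 0.86870486 0.62439264] [ 0.21023232 -1.42118356 -2.46725222]
wrist 65.70646984690485 317.43784011334674 234.67639475557047 [ 0.32127012 -0.59849463  0.37359608] [-0.27123569  0.18832056 -1.18288258]
```

View pics/top0.png

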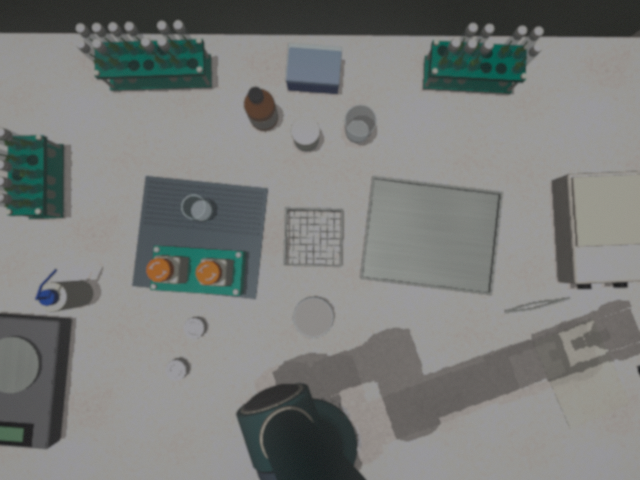

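View pics/side0.png

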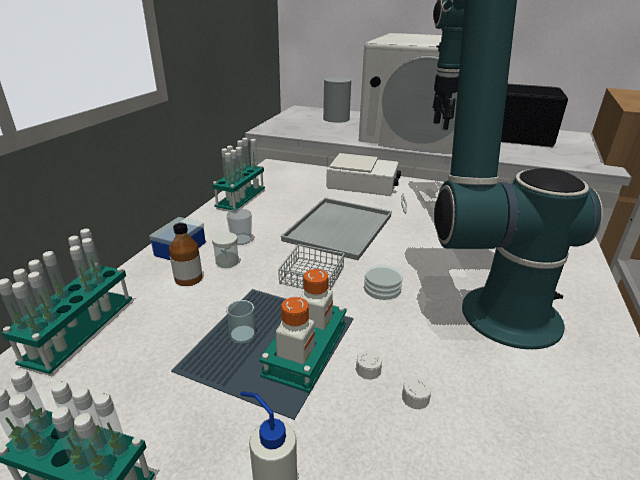

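View pics/wrist0.png

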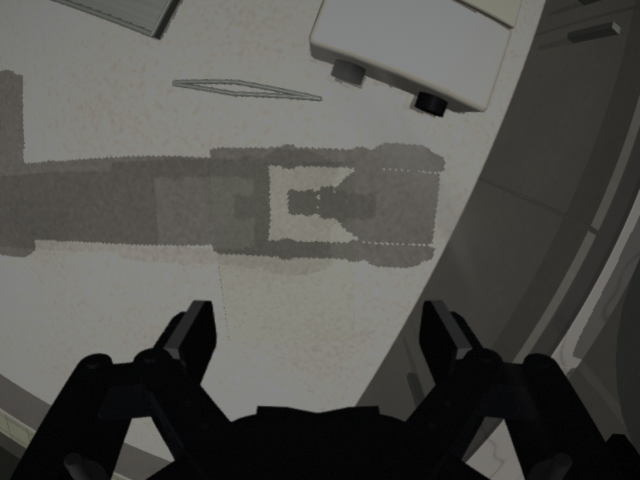

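The top view shows the caps at about (159,270) and (208,272), one jar at (198,208), the basket at (314,237) and the tray at (431,236). The white look-alike caps are at (195,326) and (178,368). In the side view I see only one jar.

```bash
cat >> h.py <<'E'
def ray(c,px):
    px=np.atleast_2d(np.asarray(px,float)); f=240/np.tan(np.radians(c['fovy'])/2)
    d=np.c_[(px[:,0]-c['cx'])/f,-(px[:,1]-c['cy'])/f,-np.ones(len(px))]
    return R.from_rotvec(c['attitude']).apply(d)
def onz(c,px,z):
    d=ray(c,px); t=(z-c['xyz'][2])/d[:,2]; return (c['xyz']+d*t[:,None])[:,:2]
def proj(c,P):
    p=R.from_rotvec(c['attitude']).inv().apply(np.atleast_2d(P)-c['xyz']); f=240/np.tan(np.radians(c['fovy'])/2)
    return np.c_[c['cx']-f*p[:,0]/p[:,2], c['cy']+f*p[:,1]/p[:,2]]
def rel(target,yaw=None):
    """shift in tool axes (mm) to world target; tool axis yaw"""
    s=bot.read_state(); r=R.from_rotvec(s['tcp_rot'])
    return r.inv().apply(np.asarray(target)-s['tool_pos'])*1000
def tri(cs,pxs):
    A=np.zeros((3,3));b=np.zeros(3)
    for c,p in zip(cs,pxs):
        d=ray(c,p)[0];d/=np.linalg.norm(d);M=np.eye(3)-np.outer(d,d);A+=M;b+=M@c['xyz']
    return np.linalg.solve(A,b)
def blobs(m,amin=60):
    n,l,st,ce=cv2.connectedComponentsWithStats(m.astype(np.uint8))
    return [(ce[i].round(1),st[i]) for i in range(1,n) if st[i][4]>=amin],l
def rect(l): pass
E
python3 - <<'E'
from h import *
for n in ['top','side']:
    c=cam(n); im=c['pixels'].astype(int)
    hsv=cv2.cvtColor(c['pixels'],cv2.COLOR_RGB2HSV)
    om=(hsv[...,0]<18)&(hsv[...,1]>170)&(hsv[...,2]>110)
    b,l=blobs(om)
    for x in b: print(n,'orange',x[0],x[1],onz(c,x[0],0.151),onz(c,x[0],.137))
    tm=(hsv[...,0]>75)&(hsv[...,0]<95)&(hsv[...,1]>120)
    b,l=blobs(tm,400)
    for x in b: print(n,'teal',x[0],x[1])
    if n=='top':
        for i in range(1,l.max()+1):
            m=(l==i)
            if 900<m.sum() :
                ys,xs=np.nonzero(m)
                if 130<xs.mean()<260 and 230<ys.mean()<300:
                    q=cv2.minAreaRect(np.c_[xs,ys].astype(np.float32)); bx=cv2.boxPoints(q); print(q, onz(c,bx,0.049), onz(c,[q[0]],0.049))
        for nm,roi,z in [('mat',(120,165,280,310),.003),('tray',(350,165,515,305),.019),('basket',(275,195,352,275),.044)]:
            pass
        for nm,(x0,y0,x1,y1) in dict(mat=(110,160,350,310),tray=(340,165,520,310)).items():
            cv2.imwrite(f'pics/{nm}0.png',cv2.resize(c['pixels'][y0:y1,x0:x1,::-1],None,fx=3.3,fy=3.3,interpolation=cv2.INTER_CUBIC))
E
```

```text
top orange [158.4 268.7] [148 260  22  20 177] [[0.40056849 0.30231213]] [[0.40037664 0.3072698 ]]
top orange [207.9 271.3] [197 262  22  21 168] [[0.39633202 0.20341756]] [[0.39607446 0.20684113]]
top teal [154.   61.9] [  96   40  109   37 1866]
top teal [478.3  68.4] [ 425   42  100   50 2452]
top teal [ 29.3 171.5] [   8  136   36   73 1285]
top teal [202.4 268.8] [ 153  246   91   49 1695]
((197.18739318847656, 269.726318359375), (90.49825286865234, 44.05557632446289), 4.332313537597656) [[0.35572717 0.35505952]
 [0.45316538 0.35021956]
 [0.43982281 0.14907368]
 [0.3425927  0.15479925]] [[0.39771358 0.25221701]]
side orange [315.6 276.5] [303 269  25  16 247] [[0.39187223 0.21061076]] [[0.39842032 0.19114845]]
side orange [294.5 306.3] [281 298  28  18 324] [[0.39651381 0.30932317]] [[0.40319918 0.29278015]]
side teal [238.2 179.3] [212 165  52  27 513]
side teal [ 70.1 317.4] [   2  265  130  109 4698]
side teal [304.7 356.5] [ 259  306   87   87 2523]
side teal [ 70.2 456.6] [   0  411  146   69 4272]
```

View pics/mat0.png

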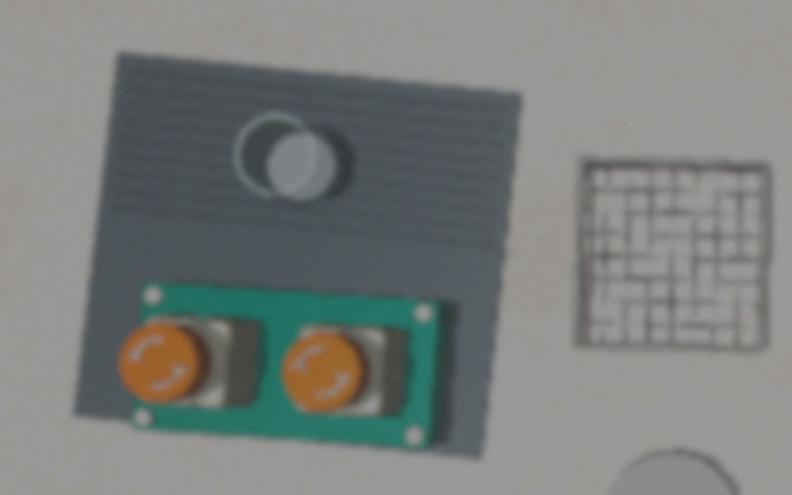

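View pics/tray0.png

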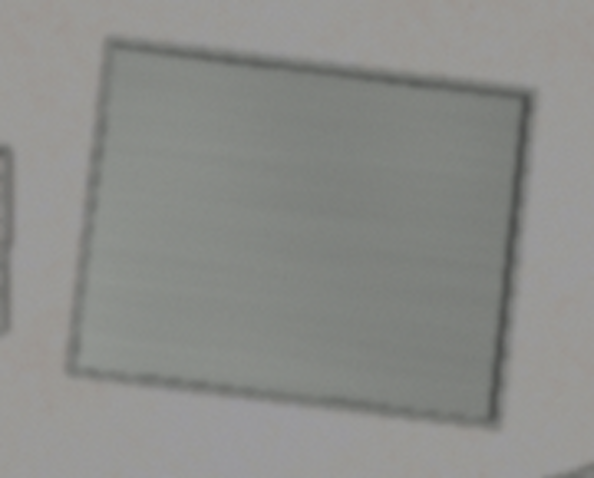

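The mat crop shows one jar, with its rim ring centred at crop (275,153) and its base disc at (302,167). The basket rim corners are near crop (580,158), (771,163), (768,349) and (576,346), and the tray rim is clear in its own crop.

Run:
```python
from h import *
c=cam('top')
z=lambda a,ox,oy:np.array(a,float)/3.3+[ox,oy]
print('jar rim',onz(c,z([[275,153]],110,160),.073),'base',onz(c,z([[302,167]],110,160),.006))
b=onz(c,z([[580,158],[771,163],[768,349],[576,346]],110,160),.044);print('basket',b,b.mean(0))
t=onz(c,z([[109,40],[532,93],[495,425],[70,374]],340,165),.019);print('tray',t,t.mean(0),np.linalg.norm(t[0]-t[1]),np.linalg.norm(t[1]-t[2]))
e=t[0]-t[1];print(np.degrees(np.arctan2(-e[0],e[1])))
e=b[0]-b[1];print(np.degrees(np.arctan2(-e[0],e[1])))
s=bot.read_state()
r=R.from_rotvec(s['tcp_rot']).as_matrix();print(r.round(3),s['time'])
print(rel([.4006,.3023,.26]),rel([.3963,.2034,.26]))
```

```text
jar rim [[0.53583178 0.25717095]] base [[0.53448059 0.25664589]]
basket [[ 0.53789722  0.05781722]
 [ 0.53564174 -0.07190158]
 [ 0.4095339  -0.07072045]
 [ 0.41033412  0.05891256]] [ 0.47335174 -0.00647306]
tray [[ 0.61392171 -0.14041167]
 [ 0.57929184 -0.43466886]
 [ 0.34898583 -0.40707582]
 [ 0.3812247  -0.11435102]] [ 0.48085602 -0.27412684] 0.2962878979460278 0.23195308296596323
-6.712022232516065
-0.9961285675312417
[[ 0.929  0.369 -0.   ]
 [ 0.369 -0.929  0.001]
 [ 0.    -0.001 -1.   ]] 0.3
[ 483.85261025 -807.94770281  -28.51206483] [ 443.37118064 -717.60974118  -28.5929633 ]
```

Call:
{"name": "move_arm", "arguments": {"steps": [[100, -105, 0, 0, 100], [214, -225, 0, 0, 100], [300, -320, 0, 0, 100], [400, -420, 0, 0, 100], [428, -451, 0, 0, 100], [428, -451, 0, 0, 100], [428, -451, 0, 0, 100], [428, -451, 0, 0, 100], [428, -451, 0, 0, 100], [428, -451, 0, 0, 100], [428, -451, 0, 0, 100], [428, -451, 0, 0, 100], [484, -808, -28, 0, 100], [484, -808, -28, 0, 100], [484, -808, -28, 0, 100], [484, -808, -28, 0, 100], [484, -808, -28, 0, 100], [484, -808, -28, 0, 100], [484, -808, -28, 0, 100], [484, -808, -28, 0, 100]], "newtons": 60}}

```text
time: 2.3
tool_pos: [0.3998, 0.3054, 0.2599]
tcp_rot: [-3.084, -0.593, -0.002]
wrist_force: [-0.4, -0.1, 1.0]
width: 0.999
```

Run:
```python
from h import *
c=cam('wrist','w1.png'); s=bot.read_state(); print(s['time'],s['tool_pos'],s['q'],R.from_rotvec(s['tcp_rot']).as_matrix().round(3))
print(rel([.4006,.3023,.118]),c['xyz'],c['attitude'])
```

```text
2.35 [0.39944828 0.30849256 0.26023249] [ 0.60559806 -0.08190139  1.92596882  0.00401587  1.29437506  1.79410715] [[ 0.928  0.372  0.   ]
 [ 0.372 -0.928  0.005]
 [ 0.002 -0.004 -1.   ]]
[ -1.54958363   6.81195337 142.20039596] [0.47200158 0.33387238 0.40354038] [-0.27091118  0.18648143 -1.18076606]
```

View pics/w1.png

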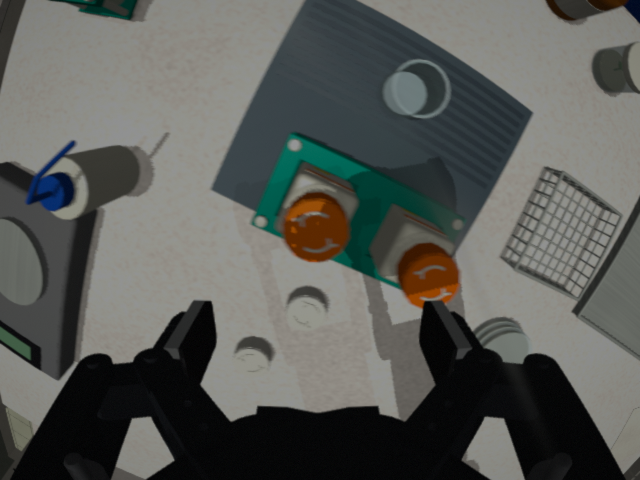

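The wrist view has cap 0 centred near (317,228), cap 1 near (430,273) and the jar near (420,90). I'll cross-check these positions with the fisheye model.

```bash
cat >> h.py <<'E'
def wray(c,px):
    px=np.atleast_2d(np.asarray(px,float)); f=240/np.tan(np.radians(c['fovy'])/2)
    u=(px[:,0]-c['cx'])/f; v=-(px[:,1]-c['cy'])/f; th=np.hypot(u,v)+1e-12
    d=np.c_[u/th*np.sin(th),v/th*np.sin(th),-np.cos(th)]
    return R.from_rotvec(c['attitude']).apply(d)
def wonz(c,px,z):
    d=wray(c,px); return (c['xyz']+d*((z-c['xyz'][2])/d[:,2])[:,None])[:,:2]
def orange(c):
    hsv=cv2.cvtColor(c['pixels'],cv2.COLOR_RGB2HSV)
    return blobs((hsv[...,0]<18)&(hsv[...,1]>170)&(hsv[...,2]>110))[0]
E
python3 - <<'E'
from h import *
c=cam('wrist')
hsv=cv2.cvtColor(c['pixels'],cv2.COLOR_RGB2HSV)
for b in orange(c): print(b)
for p in [(317,226),(430,270)]: print(wonz(c,p,.151),wonz(c,p,.147))
print('jar rim',wonz(c,(420,88),.073))
s=bot.read_state(); print(s['time'],s['tool_pos'],rel([.4006,.3023,.118]))
E
```

```text
(array([311.8, 208.6]), array([294, 200,  37,  20, 307], dtype=int32))
(array([439.8, 294. ]), array([411, 282,  54,  25, 579], dtype=int32))
[[0.40209011 0.31057453]] [[0.40098937 0.31016327]]
[[0.40199247 0.21782822]] [[0.40089018 0.21595007]]
jar rim [[0.53439005 0.26523895]]
2.4 [0.39995667 0.30576048 0.2598286 ] [ -0.86118125   3.67653596 141.82200628]
```

Call:
{"name": "move_arm", "arguments": {"steps": [[-1, 3, 0, 0, 100], [-1, 3, 0, 0, 100], [-1, 3, 0, 0, 100], [-1, 3, 0, 0, 100]]}}

```text
time: 2.8
tool_pos: [0.4013, 0.2979, 0.2593]
tcp_rot: [3.086, 0.587, 0.0]
wrist_force: [-0.1, 0.9, 0.1]
width: 1.0
```

Run:
```python
from h import *
c=cam('wrist','w2.png')
print(c['xyz'],c['attitude'])
for b in orange(c): print(b)
s=bot.read_state(); print(s['time'],s['tool_pos'],rel([.4006,.3023,.118]))
y=c['pixels'][150:350,250:500,::-1]; cv2.imwrite('pics/w2c.png',cv2.resize(y,None,fx=3,fy=3,interpolation=cv2.INTER_CUBIC))
```

```text
[0.47379291 0.32628354 0.40277581] [-0.27246957  0.18680093 -1.18519503]
(array([299.5, 207. ]), array([277, 197,  46,  24, 512], dtype=int32))
(array([442.9, 291.6]), array([430, 284,  23,  16, 147], dtype=int32))
(array([416.7, 297. ]), array([399, 288,  36,  19, 310], dtype=int32))
2.85 [0.40133354 0.29803852 0.25928419] [  0.87142293  -4.24131297 141.28401705]
```

View pics/w2c.png

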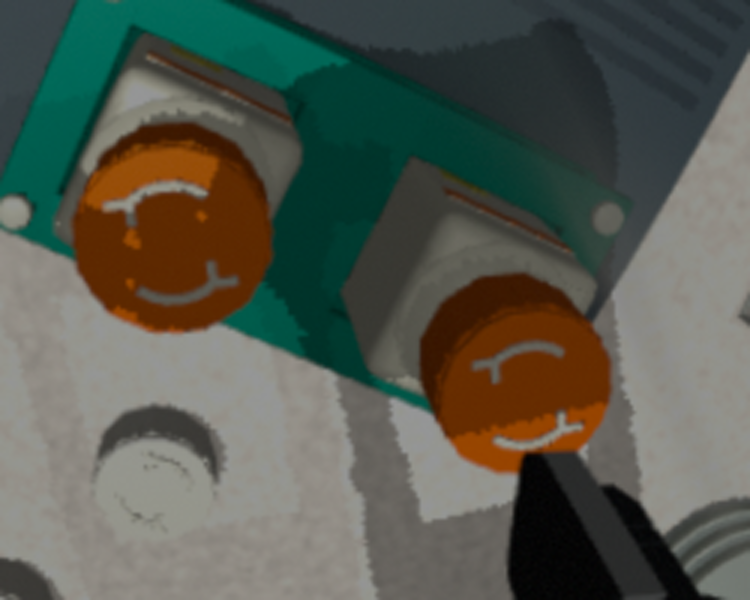

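```bash
python3 - <<'E'
from h import *
c=cam('wrist')
for p in [(307.7,231),(422,280)]: print(wonz(c,p,.151))
s=bot.read_state(); print(s['tool_pos'])
t=cam('top','top1.png');
E
python3 - <<'E'
from h import *
t=cv2.imread('pics/top0.png')
cv2.imwrite('pics/tc.png',cv2.resize(t[250:290,140:230],None,fx=8,fy=8,interpolation=cv2.INTER_CUBIC))
E
```

```text
[[0.39836159 0.30444371]]
[[0.39382239 0.20916895]]
[0.40130223 0.29820203 0.25932218]
```

View pics/tc.png

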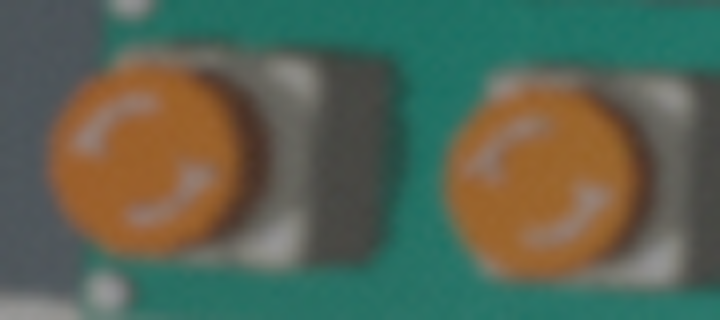

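Call:
{"name": "move_arm", "arguments": {"steps": [[-1, -6, 40, 0, 100], [-1, -6, 80, 0, 100], [-1, -6, 80, 0, 100], [-1, -6, 80, 0, 100], [-1, -6, 80, 0, 100]]}}

```text
time: 3.45
tool_pos: [0.3993, 0.305, 0.1817]
tcp_rot: [-3.084, -0.589, -0.005]
wrist_force: [-0.7, -0.3, 0.7]
width: 1.001
```

Run:
```python
from h import *
c=cam('wrist','w3.png')
s=bot.read_state(); print(s['tool_pos'],rel([.398,.303,.118]))
```

```text
[0.3994839  0.30520522 0.18197446] [-2.46347972  1.5638483  63.96313136]
```

View pics/w3.png

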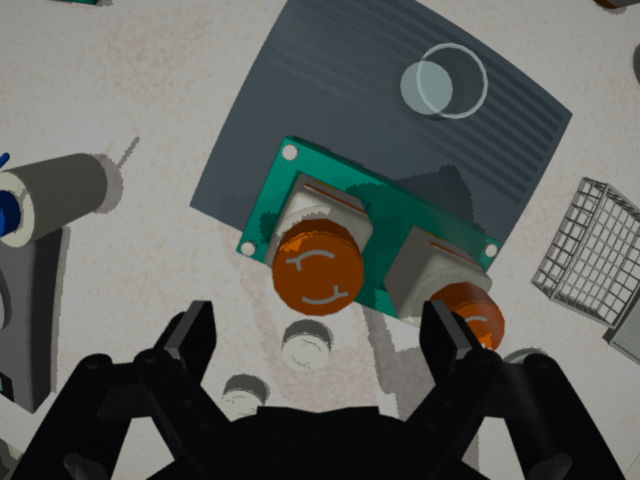

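Call:
{"name": "move_arm", "arguments": {"steps": [[-2, 2, 30, 0, 100], [-2, 2, 50, 0, 100], [-2, 2, 62, 0, 100], [-2, 2, 64, 0, 100], [-2, 2, 64, 0, 100], [-2, 2, 64, 0, 40], [-2, 2, 64, 0, 40], [-2, 2, 64, 0, 40], [-2, 2, 64, 0, 40], [-2, 2, 64, 0, 40], [-2, 2, 64, 0, 40], [-2, 2, 64, 0, 40]]}}

```text
time: 4.7
tool_pos: [0.3972, 0.3021, 0.1159]
tcp_rot: [-3.085, -0.59, -0.002]
wrist_force: [-0.5, 1.7, 4.3]
width: 0.54
```

Run:
```python
from h import *
s=bot.read_state(); print(s['tool_pos'],rel([.398,.303,.118]),s['width'],s['q'],s['wrist_force'])
c=cam('side','s1.png')
```

```text
[0.3972289  0.30211359 0.11590974] [ 1.04690398 -0.54037234 -2.08841884] 0.5398096868334493 [6.00213199e-01 3.44315571e-02 2.09207688e+00 1.57689338e-04
 1.01350036e+00 1.79304375e+00] [-0.45494222  1.72815099  4.29182063]
```

Call:
{"name": "move_arm", "arguments": {"steps": [[0, 0, 3, 0, 30], [0, 0, 6, 0, 30], [0, 0, 6, 0, 30], [0, 0, 6, 0, 30], [0, 0, 6, 0, 30]], "newtons": 80}}

```text
time: 5.25
tool_pos: [0.3974, 0.3025, 0.1103]
tcp_rot: [-3.084, -0.589, -0.003]
wrist_force: [-0.6, 1.9, 7.9]
width: 0.536
```

Call:
{"name": "move_arm", "arguments": {"steps": [[0, 0, 2, 0, 30], [0, 0, 2, 0, 30], [0, 0, 2, 0, 30]]}}

```text
time: 5.55
tool_pos: [0.3975, 0.3026, 0.1086]
tcp_rot: [-3.084, -0.589, -0.003]
wrist_force: [-1.9, 2.9, 9.7]
width: 0.536
```

Call:
{"name": "move_arm", "arguments": {"steps": [[0, 0, 0.5, -6, 30], [0, 0, 0.5, -12, 30], [0, 0, 0.5, -18, 30], [0, 0, 0.5, -24, 30], [0, 0, 0.5, -30, 30], [0, 0, 0.5, -36, 30], [0, 0, 0.5, -42, 30], [0, 0, 0.5, -48, 30], [0, 0, 0.5, -54, 30], [0, 0, 0.5, -60, 30], [0, 0, 0.5, -66, 30], [0, 0, 0.5, -70, 30], [0, 0, 0.5, -70, 30], [0, 0, 0.5, -70, 30]]}}

```text
time: 6.95
tool_pos: [0.3984, 0.3021, 0.1083]
tcp_rot: [2.188, 2.252, 0.005]
wrist_force: [0.6, 0.8, 9.5]
width: 0.532
```

Run:
```python
from h import *
s=bot.read_state(); print(s['tool_pos'],s['width'],s['q'],s['wrist_force'],s['torque'],R.from_rotvec(s['tcp_rot']).as_matrix().round(3))
```

```text
[0.39844651 0.30205155 0.10829368] 0.5316906636341243 [ 5.99608519e-01  4.42819722e-02  2.09775097e+00 -1.33771089e-03
  9.96167756e-01  5.71214622e-01] [0.59354463 0.77197502 9.51946535] [ 0.00021252 -0.17667383  0.09962679] [[-0.029  1.     0.003]
 [ 1.     0.029  0.001]
 [ 0.001  0.003 -1.   ]]
```

Turned with 9.5 N held. Now I'll lift gently.

Call:
{"name": "move_arm", "arguments": {"steps": [[0, 0, -5, 0, 30], [0, 0, -10, 0, 30], [0, 0, -20, 0, 30], [0, 0, -35, 0, 30], [0, 0, -60, 0, 30], [0, 0, -100, 0, 30], [0, 0, -130, 0, 30], [0, 0, -150, 0, 30], [0, 0, -150, 0, 30]]}}

```text
time: 7.85
tool_pos: [0.3979, 0.3022, 0.2598]
tcp_rot: [2.188, 2.252, 0.007]
wrist_force: [-0.7, -0.2, 0.5]
width: 0.533
```

Run:
```python
from h import *
cam('side','s2.png'); cam('top','t2.png'); s=bot.read_state(); print(s['tool_pos'])
```

```text
[0.39616859 0.30107765 0.25579971]
```

View pics/s2.png

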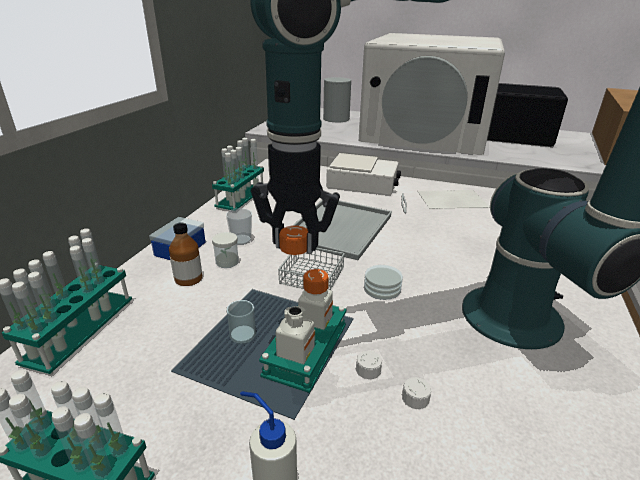

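View pics/t2.png

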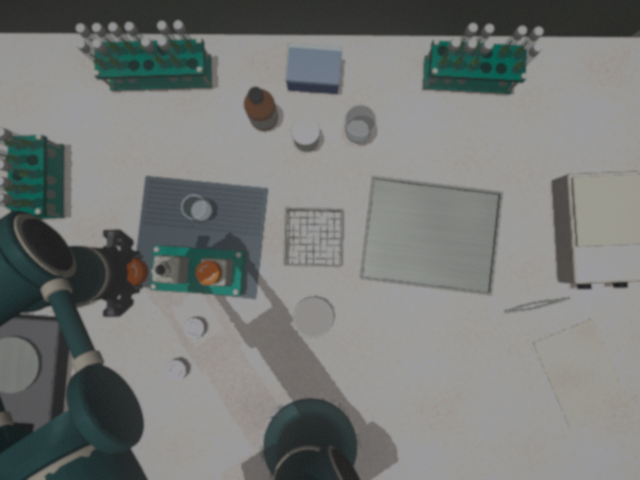

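Side and top views show cap 0 in the jaws, bottle 0 bare in its pocket and the basket unmoved at (314,237). Next I'll carry the cap to the basket.

Call:
{"name": "move_arm", "arguments": {"steps": [[-50, 10, 0, 0, 30], [-100, 20, 0, 0, 30], [-150, 30, 0, 0, 30], [-200, 40, 0, 0, 30], [-250, 50, 0, 0, 30], [-300, 60, 0, 0, 30], [-339, 65, 0, 0, 30], [-339, 65, 0, 0, 30], [-339, 65, 50, 0, 30], [-339, 65, 100, 0, 30], [-339, 65, 150, 0, 30], [-339, 65, 150, 0, 30], [-339, 65, 150, 0, 30], [-339, 65, 150, 0, 30]]}}

```text
time: 9.35
tool_pos: [0.4732, -0.0352, 0.109]
tcp_rot: [2.187, 2.252, 0.003]
wrist_force: [0.4, 0.0, 0.7]
width: 0.535
```

Run:
```python
from h import *
cam('side','s3.png'); c=cam('wrist','w4.png'); s=bot.read_state(); print(s['tool_pos'],s['width'],rel([.473,-.035,.01]))
```

```text
[ 0.4739936  -0.03544916  0.10986103] 0.5370123236347989 [ 0.55882784 -1.52769102 99.85373137]
```

View pics/w4.png

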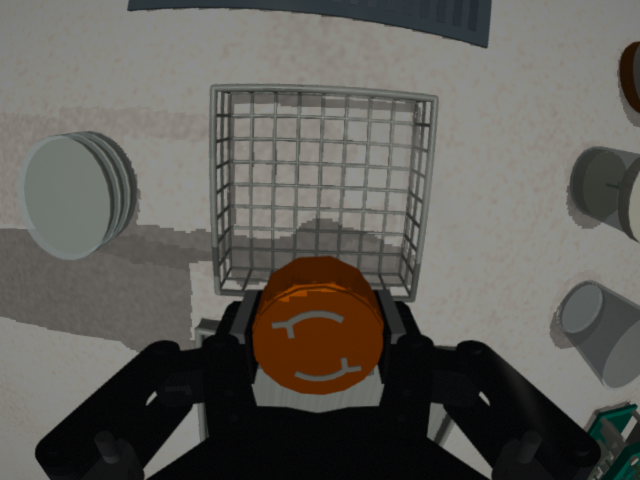

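The wrist view shows the cap above the basket, centred across it between rim edges x≈217 and 415.

Call:
{"name": "move_arm", "arguments": {"steps": [[0, 0, 40, 0, 30], [0, 0, 75, 0, 30], [0, 0, 95, 0, 30], [0, 0, 100, 0, 30], [0, 0, 100, 0, 30], [0, 0, 100, 0, 64], [0, 0, 100, 0, 64], [0, 0, 100, 0, 64], [0, 0, 98, 0, 64], [0, 0, 60, 0, 64], [0, 0, 10, 0, 64], [0, 0, -40, 0, 64], [0, 0, -90, 0, 64], [0, 0, -150, 0, 100], [0, 0, -150, 0, 100]]}}

```text
time: 10.95
tool_pos: [0.4752, -0.0358, 0.2649]
tcp_rot: [2.182, 2.246, 0.013]
wrist_force: [1.1, 0.4, -0.1]
width: 0.949
```

Run:
```python
from h import *
cam('side','s4.png'); c=cam('wrist','w5.png'); s=bot.read_state(); print(s['tool_pos'],s['width'],s['q'][5],rel([.3935,.2045,.26]))
```

```text
[ 0.4732806  -0.03559951  0.26032293] 1.0009419965575215 -0.15634632774494042 [242.29350555 -72.84569962  -0.43207569]
```

View pics/w5.png

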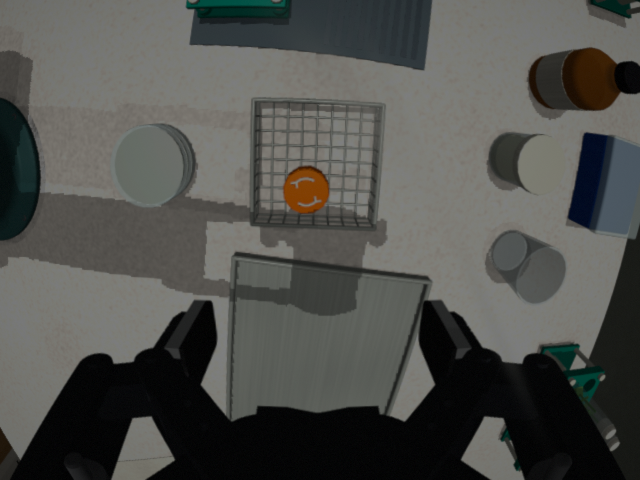

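Cap 0 lies flat in the basket at wrist pixel (306,189). Now cap 1.

Call:
{"name": "move_arm", "arguments": {"steps": [[45, -13, 0, 8, 100], [90, -27, 0, 16, 100], [135, -40, 0, 24, 100], [180, -54, 0, 32, 100], [220, -66, 0, 40, 100], [242, -73, 0, 48, 100], [242, -73, 0, 56, 100], [242, -73, 0, 64, 100], [242, -73, 30, 70, 100], [242, -73, 70, 70, 100], [242, -73, 80, 70, 100], [242, -73, 80, 70, 100], [242, -73, 80, 70, 100]], "newtons": 60}}

```text
time: 12.35
tool_pos: [0.3916, 0.2044, 0.177]
tcp_rot: [3.086, 0.59, -0.001]
wrist_force: [0.1, -0.4, 1.3]
width: 0.998
```

Run:
```python
from h import *
c=cam('wrist','w6.png'); s=bot.read_state(); print(s['tool_pos'],s['q'][5],rel([.3935,.2045,.118]))
```

```text
[0.39237231 0.20476333 0.17797212] 1.6176303851021125 [ 0.85261401  0.66766135 59.97352428]
```

View pics/w6.png

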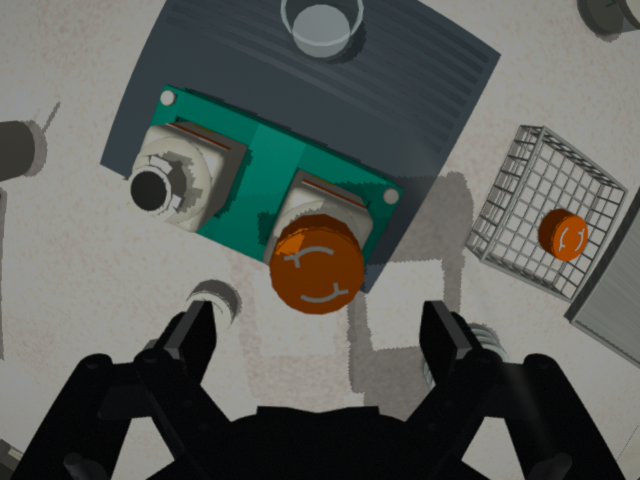

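Cap 1 is centred between the fingers at (317,266). I'll descend and grip.

Call:
{"name": "move_arm", "arguments": {"steps": [[1, 1, 30, 0, 100], [1, 1, 50, 0, 100], [1, 1, 58, 0, 100], [1, 1, 60, 0, 100], [1, 1, 60, 0, 100], [1, 1, 60, 0, 40], [1, 1, 60, 0, 40], [1, 1, 60, 0, 40], [1, 1, 60, 0, 40], [1, 1, 60, 0, 40], [1, 1, 62, 0, 30], [1, 1, 65, 0, 30], [1, 1, 66, 0, 30], [1, 1, 66, 0, 30], [1, 1, 66, 0, 30]], "newtons": 80}}

```text
time: 13.9
tool_pos: [0.3936, 0.2047, 0.112]
tcp_rot: [-3.085, -0.59, -0.003]
wrist_force: [-2.3, 1.7, 8.1]
width: 0.539
```

Call:
{"name": "move_arm", "arguments": {"steps": [[0, 0, 2, 0, 30], [0, 0, 2, 0, 30], [0, 0, 2, 0, 30]]}}

```text
time: 14.2
tool_pos: [0.3938, 0.2048, 0.1102]
tcp_rot: [-3.084, -0.59, -0.003]
wrist_force: [-2.2, 1.7, 9.3]
width: 0.538
```

Call:
{"name": "move_arm", "arguments": {"steps": [[0, 0, 0.8, 0, 30], [0, 0, 0.8, -6, 30], [0, 0, 0.8, -12, 30], [0, 0, 0.8, -18, 30], [0, 0, 0.8, -24, 30], [0, 0, 0.8, -30, 30], [0, 0, 0.8, -36, 30], [0, 0, 0.8, -42, 30], [0, 0, 0.8, -48, 30], [0, 0, 0.8, -54, 30], [0, 0, 0.8, -60, 30], [0, 0, 0.8, -66, 30], [0, 0, 0.8, -70, 30], [0, 0, 0.8, -70, 30], [0, 0, 0.8, -70, 30]]}}

```text
time: 15.7
tool_pos: [0.3949, 0.2045, 0.1099]
tcp_rot: [2.187, 2.252, 0.006]
wrist_force: [1.3, -0.3, 9.6]
width: 0.538
```

Call:
{"name": "move_arm", "arguments": {"steps": [[0, 0, -5, 0, 30], [0, 0, -10, 0, 30], [0, 0, -20, 0, 30], [0, 0, -35, 0, 30], [0, 0, -60, 0, 30], [0, 0, -100, 0, 30], [0, 0, -130, 0, 30], [0, 0, -150, 0, 30], [0, 0, -150, 0, 30]]}}

```text
time: 16.6
tool_pos: [0.3944, 0.2044, 0.2612]
tcp_rot: [2.188, 2.251, 0.008]
wrist_force: [-0.4, -0.2, -0.6]
width: 0.535
```

Run:
```python
from h import *
cam('side','s5.png'); c=cam('top','t5.png'); s=bot.read_state(); print(s['tool_pos'],rel([.473,.022,.11]),s['width'])
for b in orange(c): print(b)
```

```text
[0.39236882 0.20357402 0.25728467] [-183.74358166   75.48666915  147.32055105] 0.540581204903435
```

View pics/s5.png

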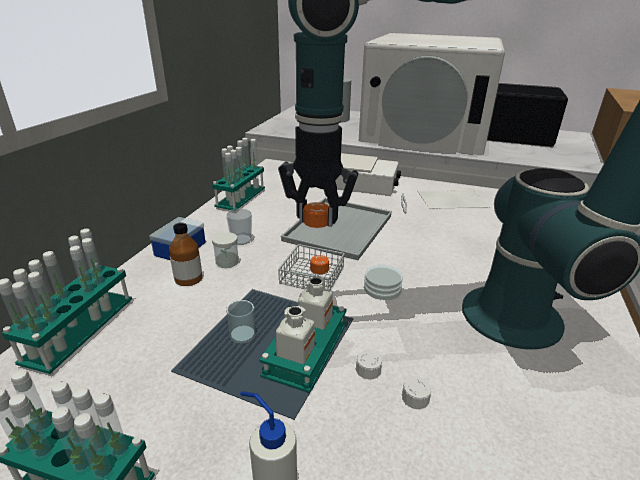

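View pics/t5.png

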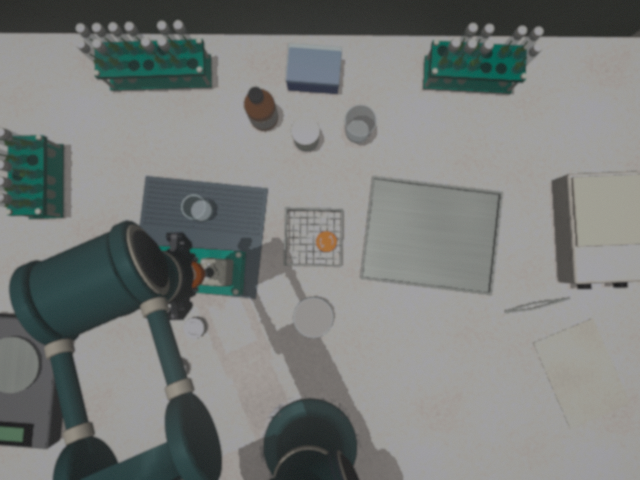

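Both caps are off and both bottles sit bare in the rack. The basket is unmoved, with cap 0 at top-view (326,241).

Call:
{"name": "move_arm", "arguments": {"steps": [[-45, 20, 0, 0, 30], [-90, 40, 0, 0, 30], [-135, 60, 0, 0, 30], [-175, 74, 0, 0, 30], [-184, 74, 0, 0, 30], [-184, 74, 40, 0, 30], [-184, 74, 80, 0, 30], [-184, 74, 120, 0, 30], [-184, 74, 150, 0, 30], [-184, 74, 150, 0, 30], [-184, 74, 150, 0, 30], [-184, 74, 150, 0, 30]]}}

```text
time: 17.9
tool_pos: [0.4732, 0.0223, 0.1094]
tcp_rot: [2.188, 2.252, 0.002]
wrist_force: [0.3, 0.2, -0.1]
width: 0.539
```

Run:
```python
from h import *
c=cam('wrist','w7.png'); s=bot.read_state(); print(s['tool_pos'],s['width'],rel([.473,.022,.01]))
```

```text
[0.47365377 0.0222574  0.10994181] 0.5326490858412165 [-0.23039145 -1.00465242 99.93896276]
```

View pics/w7.png

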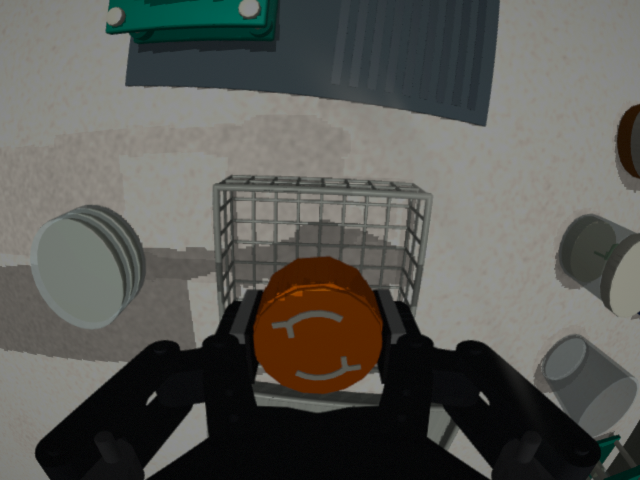

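Cap 1 hangs over the free half of the basket. I'll lower and release it.

Call:
{"name": "move_arm", "arguments": {"steps": [[0, 0, 40, 0, 30], [0, 0, 75, 0, 30], [0, 0, 95, 0, 30], [0, 0, 100, 0, 30], [0, 0, 100, 0, 30], [0, 0, 100, 0, 64], [0, 0, 100, 0, 64], [0, 0, 100, 0, 64], [0, 0, 98, 0, 64], [0, 0, 60, 0, 64], [0, 0, 10, 0, 64], [0, 0, -40, 0, 64], [0, 0, -90, 0, 64], [0, 0, -120, 0, 100], [0, 0, -120, 0, 100], [0, 0, -120, 0, 100]]}}

```text
time: 19.55
tool_pos: [0.4725, 0.022, 0.2291]
tcp_rot: [2.188, 2.252, 0.003]
wrist_force: [0.3, -1.3, -0.4]
width: 0.998
```

Run:
```python
from h import *
c=cam('wrist','w8.png'); s=bot.read_state(); print(s['tool_pos'],s['width'],s['q'],rel([.3935,.2045,.23]),rel([.398,.303,.23]))
```

```text
[0.47143413 0.02207266 0.22743692] 1.002602693162368 [-6.00805426e-03 -1.24705653e-01  2.02529556e+00  1.41317802e-05
  1.24174103e+00 -3.47470307e-02] [184.59121124 -72.66261126  -2.50229715] [282.92126299 -65.33452005  -2.50386485]
```

View pics/w8.png

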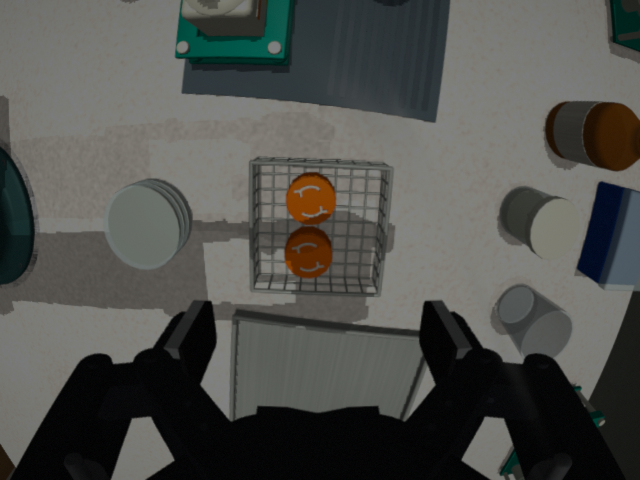

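Both caps lie flat in the basket at wrist pixels (311,198) and (309,251). Now bottle 1: I'll look from above it first.

Call:
{"name": "move_arm", "arguments": {"steps": [[45, -18, 0, 2, 100], [90, -36, 0, 4, 100], [135, -54, 0, 5, 100], [180, -72, 0, 5, 100], [185, -74, 0, 5, 100], [185, -74, 0, 5, 100], [185, -74, 0, 5, 100], [185, -74, 0, 5, 100]]}}

```text
time: 20.4
tool_pos: [0.393, 0.2035, 0.2272]
tcp_rot: [-2.288, -2.153, 0.003]
wrist_force: [-0.5, -0.7, -0.9]
width: 1.003
```

Run:
```python
from h import *
c=cam('wrist','w9.png'); s=bot.read_state(); print(s['tool_pos'],s['q'],rel([.3935,.2045,.068]))
print(R.from_rotvec(s['tcp_rot']).as_matrix()[:,1])
c=cam('top')
cv2.imwrite('pics/t9c.png',cv2.resize(c['pixels'][165:305,130:280,::-1],None,fx=4,fy=4,interpolation=cv2.INTER_CUBIC))
```

```text
[0.39324062 0.20350055 0.22749045] [ 4.21566653e-01 -1.85622274e-01  2.07712230e+00 -3.83048010e-04
  1.25099583e+00  4.82557235e-01] [  1.13158567   0.29880254 159.48950025]
[ 9.98147780e-01 -6.08326363e-02 -6.31393469e-04]
```

View pics/w9.png

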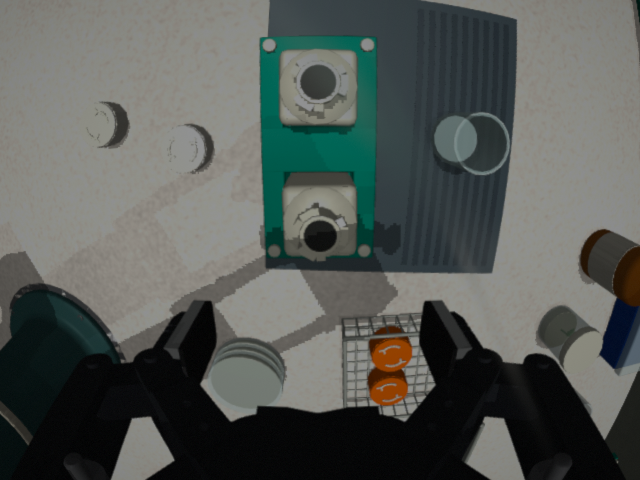

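View pics/t9c.png

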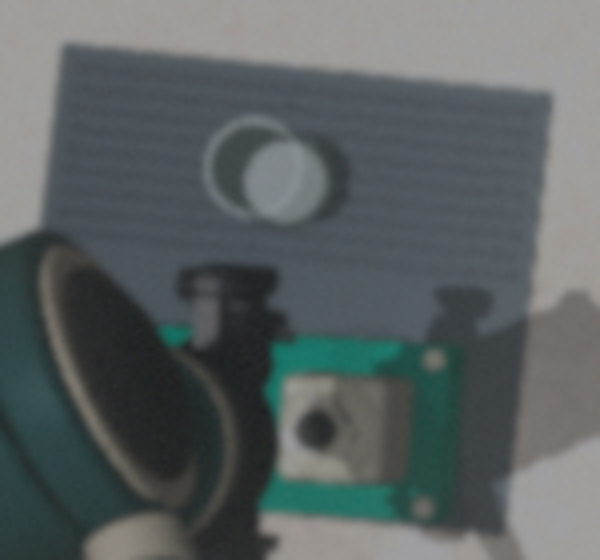

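The bottle 1 mouth is at wrist (320,236), in line with the fingers and square to the jaws. The jar has not moved.

Call:
{"name": "move_arm", "arguments": {"steps": [[1, 0, 45, 0, 100], [1, 0, 90, 0, 100], [1, 0, 130, 0, 100], [1, 0, 150, 0, 100], [1, 0, 158, 0, 100], [1, 0, 158, 0, 100], [1, 0, 158, 0, 45], [1, 0, 158, 0, 45], [1, 0, 158, 0, 45], [1, 0, 158, 0, 45], [1, 0, 158, 0, 45], [1, 0, 158, 0, 45]], "newtons": 60}}

```text
time: 21.7
tool_pos: [0.3949, 0.2067, 0.0721]
tcp_rot: [2.284, 2.155, 0.007]
wrist_force: [1.6, -0.5, 6.2]
width: 0.646
```

Run:
```python
from h import *
cam('side','s10.png'); s=bot.read_state(); print(s['tool_pos'],s['width'],s['wrist_force'])
```

```text
[0.3948829  0.20670497 0.07209782] 0.6466372604488866 [ 1.02158998 -0.34711496  6.07781832]
```

View pics/s10.png

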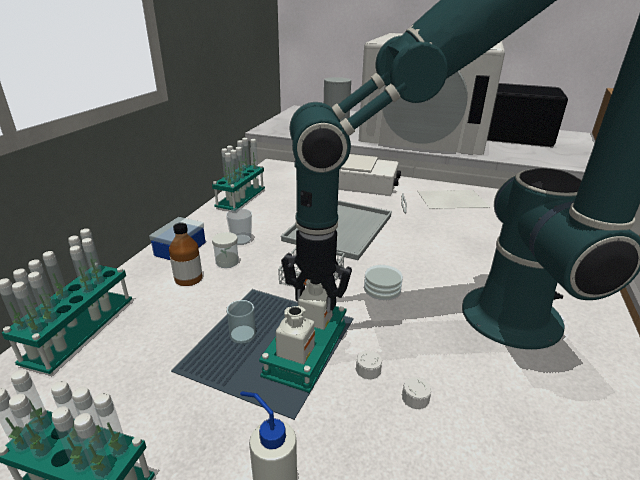

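Bottle 1 is gripped at 55 mm. I'll lift it straight out.

Call:
{"name": "move_arm", "arguments": {"steps": [[0, 0, -15, 0, 45], [0, 0, -35, 0, 45], [0, 0, -65, 0, 45], [0, 0, -100, 0, 45], [0, 0, -135, 0, 45], [0, 0, -135, 0, 45], [0, 0, -135, 0, 45]]}}

```text
time: 22.45
tool_pos: [0.3932, 0.2061, 0.2059]
tcp_rot: [2.285, 2.155, 0.003]
wrist_force: [-1.0, -0.2, -2.4]
width: 0.648
```

Run:
```python
from h import *
cam('side','s11.png'); s=bot.read_state(); print(s['tool_pos'],s['width'],s['wrist_force'],rel([.470,-.3635,.205]))
```

```text
[0.39219635 0.20563655 0.20440047] 0.6405937006648409 [-0.36998849 -0.04677335 -2.23218321] [-5.63624901e+02  1.10891475e+02 -4.76669833e-01]
```

View pics/s11.png

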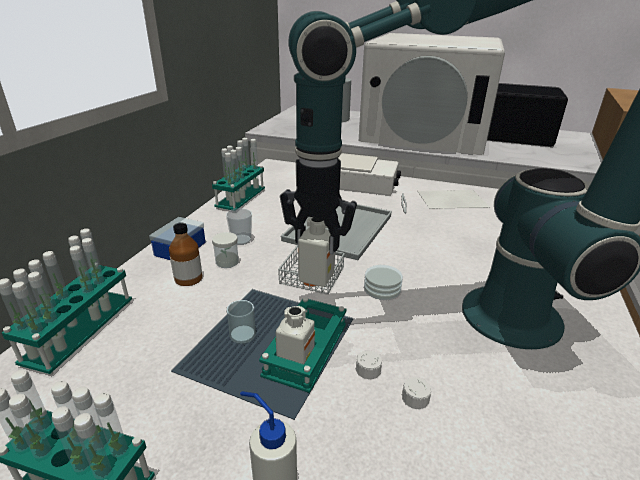

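Call:
{"name": "move_arm", "arguments": {"steps": [[-30, 6, 0, 0, 45], [-70, 14, 0, 0, 45], [-110, 22, 0, 1, 45], [-150, 30, 0, 2, 45], [-190, 38, 0, 3, 45], [-230, 45, 0, 3, 45], [-270, 53, 0, 3, 45], [-310, 61, 0, 3, 45], [-350, 69, 0, 3, 45], [-390, 77, 0, 3, 45], [-430, 85, 0, 3, 45], [-470, 93, 0, 3, 45], [-510, 100, 0, 3, 45], [-545, 107, 0, 3, 45], [-564, 110, 0, 3, 45], [-564, 110, 0, 3, 45], [-564, 110, 0, 3, 45], [-564, 110, 0, 3, 45]]}}

```text
time: 24.3
tool_pos: [0.4692, -0.3619, 0.204]
tcp_rot: [-2.338, -2.094, -0.0]
wrist_force: [0.1, -0.1, -1.5]
width: 0.646
```

Run:
```python
from h import *
c=cam('wrist','w12.png');cam('side','s12.png');cam('top','t12.png'); s=bot.read_state(); print(s['tool_pos'],s['width'],s['wrist_force'],rel([.470,-.3635,.066]))
```

```text
[ 0.46967243 -0.36232703  0.20498951] 0.6453437441095116 [ 0.25552413  0.4697505  -0.97692651] [ -1.1750418    0.47306166 138.98907798]
```

View pics/w12.png

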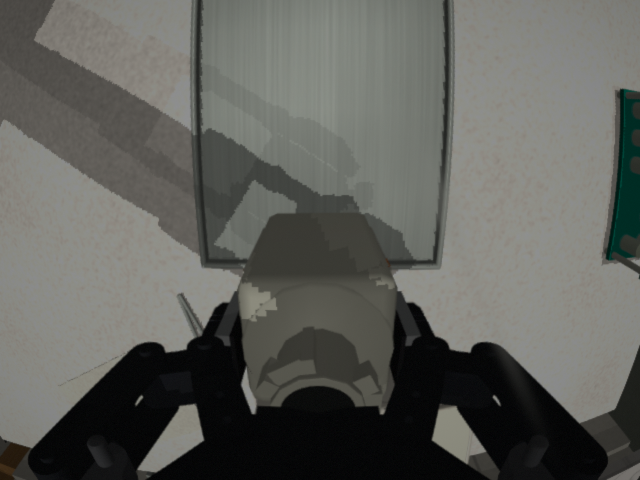

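View pics/t12.png

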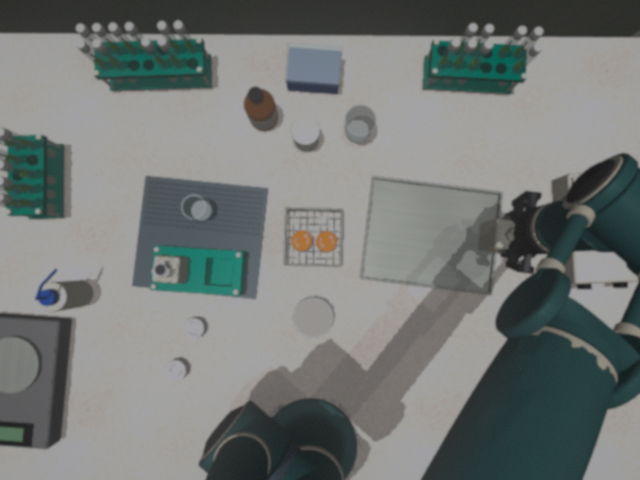

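The wrist view shows the bottle held straight with the tray end wall at row 265, and the top view shows both caps in the basket. Lowering now.

Call:
{"name": "move_arm", "arguments": {"steps": [[-1, 0, 40, 0, 45], [-1, 0, 80, 0, 45], [-1, 0, 115, 0, 45], [-1, 0, 130, 0, 45], [-1, 0, 134, 0, 45], [-1, 0, 136, 0, 45], [-1, 0, 136, 0, 45], [-1, 0, 136, 0, 45]]}}

```text
time: 25.25
tool_pos: [0.4709, -0.3657, 0.0712]
tcp_rot: [2.338, 2.093, 0.001]
wrist_force: [0.8, 0.5, -0.2]
width: 0.643
```

Call:
{"name": "move_arm", "arguments": {"steps": [[0, 0, 2, 0, 45], [0, 0, 2, 0, 45], [0, 0, 2, 0, 45]]}}

```text
time: 25.55
tool_pos: [0.4696, -0.3647, 0.0673]
tcp_rot: [2.341, 2.095, 0.0]
wrist_force: [0.1, 0.1, -1.5]
width: 0.646
```

Run:
```python
from h import *
c=cam('side','s13.png'); s=bot.read_state(); print(s['tool_pos'],s['width'],s['wrist_force'])
cv2.imwrite('pics/s13c.png',cv2.resize(c['pixels'][130:280,240:440,::-1],None,fx=4,fy=4,interpolation=cv2.INTER_CUBIC))
```

```text
[ 0.4696082  -0.36469029  0.06721884] 0.6450711298001098 [ 1.01080193  0.83017668 -1.58960944]
```

View pics/s13c.png

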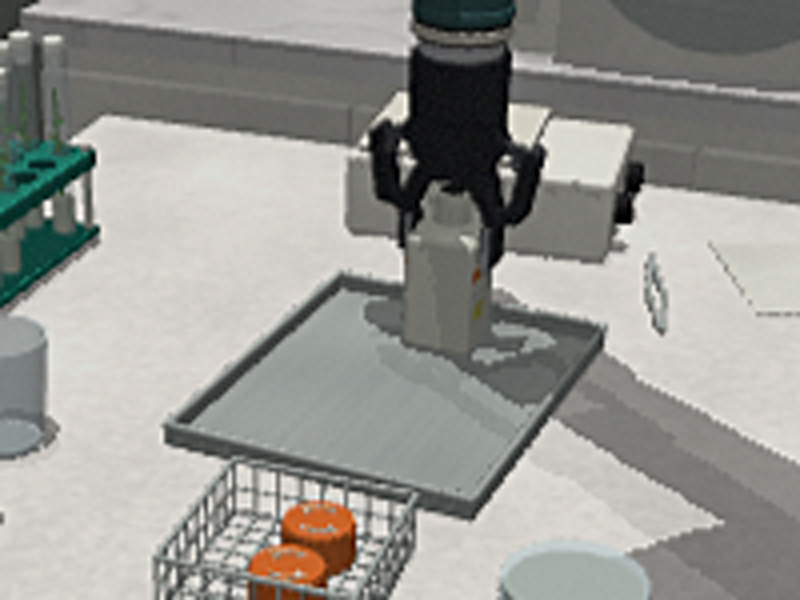

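Not yet touching: the force still reads the bottle's weight. I'll creep down.

Call:
{"name": "move_arm", "arguments": {"steps": [[0, 0, 1, 0, 45], [0, 0, 2, 0, 45], [0, 0, 3, 0, 45], [0, 0, 3, 0, 45]]}}

```text
time: 26.0
tool_pos: [0.4695, -0.3647, 0.0641]
tcp_rot: [-2.341, -2.095, 0.0]
wrist_force: [-0.8, -0.2, -0.1]
width: 0.647
```

Call:
{"name": "move_arm", "arguments": {"steps": [[0, 0, 1, 0, 45], [0, 0, 1, 0, 45], [0, 0, 1, 0, 45]]}}

```text
time: 26.3
tool_pos: [0.4696, -0.3647, 0.0641]
tcp_rot: [2.341, 2.095, -0.0]
wrist_force: [-3.2, 2.4, 7.5]
width: 0.648
```

Contact is confirmed at +7.5 N. I'll release and rise.

Call:
{"name": "move_arm", "arguments": {"steps": [[0, 0, 0, 0, 80], [0, 0, 0, 0, 100], [0, 0, 0, 0, 100], [0, 0, 0, 0, 100], [0, 0, -20, 0, 100], [0, 0, -60, 0, 100], [0, 0, -100, 0, 100], [0, 0, -150, 0, 100], [0, 0, -170, 0, 100], [0, 0, -170, 0, 100], [0, 0, -170, 0, 100]]}}

```text
time: 27.4
tool_pos: [0.4695, -0.3646, 0.2329]
tcp_rot: [2.341, 2.095, 0.0]
wrist_force: [0.4, -0.1, -0.6]
width: 1.0
```

Run:
```python
from h import *
c=cam('side','s14.png'); s=bot.read_state(); print(s['tool_pos'],s['width'],s['wrist_force'],rel([.398,.303,.23]))
cv2.imwrite('pics/s14c.png',cv2.resize(c['pixels'][130:280,240:440,::-1],None,fx=4,fy=4,interpolation=cv2.INTER_CUBIC))
```

```text
[ 0.46885088 -0.3640255   0.23146226] 0.997758056755889 [-0.15173617  0.3166896  -0.21409268] [ 655.08055666 -144.24983993    2.53983036]
```

View pics/s14.png

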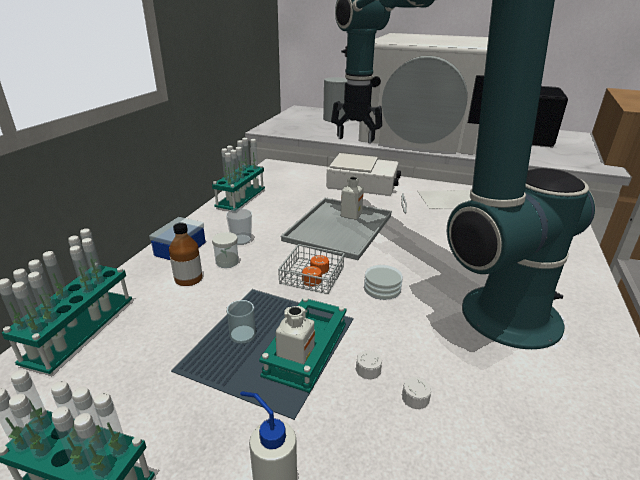

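Bottle 1 stands in the tray. Next is bottle 0, and everything else looks in place.

Call:
{"name": "move_arm", "arguments": {"steps": [[45, -10, 0, 0, 100], [90, -20, 0, 0, 100], [135, -30, 0, 0, 100], [180, -40, 0, 0, 100], [225, -50, 0, -1, 100], [270, -59, 0, -2, 100], [315, -69, 0, -3, 100], [360, -79, 0, -3, 100], [405, -89, 0, -3, 100], [450, -99, 0, -3, 100], [495, -109, 0, -3, 100], [540, -119, 0, -3, 100], [585, -129, 0, -3, 100], [625, -138, 0, -3, 100], [655, -144, 0, -3, 100], [655, -144, 0, -3, 100], [655, -144, 0, -3, 100], [655, -144, 0, -3, 100]]}}

```text
time: 29.25
tool_pos: [0.3982, 0.301, 0.2314]
tcp_rot: [-2.286, -2.155, 0.005]
wrist_force: [-0.6, 0.4, -0.1]
width: 0.998
```

Run:
```python
from h import *
c=cam('wrist','w15.png'); s=bot.read_state(); print(s['tool_pos'],s['q'],rel([.398,.303,.070]))
print(R.from_rotvec(s['tcp_rot']).as_matrix()[:,1])
```

```text
[0.39856803 0.30094907 0.23183463] [ 5.97087185e-01 -7.08379378e-02  1.96824411e+00 -3.38044486e-04
  1.24639904e+00  6.56887984e-01] [  2.27307949  -0.43746097 161.83206432]
[ 0.99821764 -0.05965843 -0.00155662]
```

View pics/w15.png

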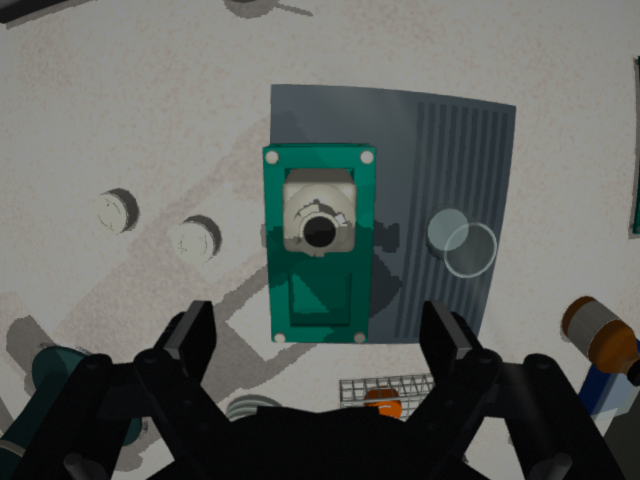

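The mouth is at (320,232), aligned as it was for bottle 1.

Call:
{"name": "move_arm", "arguments": {"steps": [[2, 0, 45, 0, 100], [2, 0, 90, 0, 100], [2, 0, 130, 0, 100], [2, 0, 152, 0, 100], [2, 0, 160, 0, 100], [2, 0, 160, 0, 100], [2, 0, 160, 0, 45], [2, 0, 160, 0, 45], [2, 0, 160, 0, 45], [2, 0, 160, 0, 45], [2, 0, 160, 0, 45], [2, 0, 160, 0, 45]]}}

```text
time: 30.5
tool_pos: [0.4005, 0.3053, 0.0753]
tcp_rot: [2.285, 2.155, 0.006]
wrist_force: [-1.5, -0.4, 6.6]
width: 0.644
```

Call:
{"name": "move_arm", "arguments": {"steps": [[0, 0, -15, 0, 45], [0, 0, -35, 0, 45], [0, 0, -65, 0, 45], [0, 0, -100, 0, 45], [0, 0, -135, 0, 45], [0, 0, -135, 0, 45], [0, 0, -135, 0, 45]]}}

```text
time: 31.2
tool_pos: [0.3996, 0.3048, 0.2094]
tcp_rot: [2.285, 2.155, 0.005]
wrist_force: [0.0, 0.1, -2.5]
width: 0.644
```

Run:
```python
from h import *
cam('side','s16.png');cam('top','t16.png'); s=bot.read_state(); print(s['tool_pos'],s['width'],s['wrist_force'],rel([.480,-.279,.205]))
```

```text
[0.39809795 0.30371967 0.206677  ] 0.6443971221832627 [ 0.06214256  0.25087031 -2.21898128] [-576.94030876  115.79142177    2.27928428]
```

View pics/s16.png

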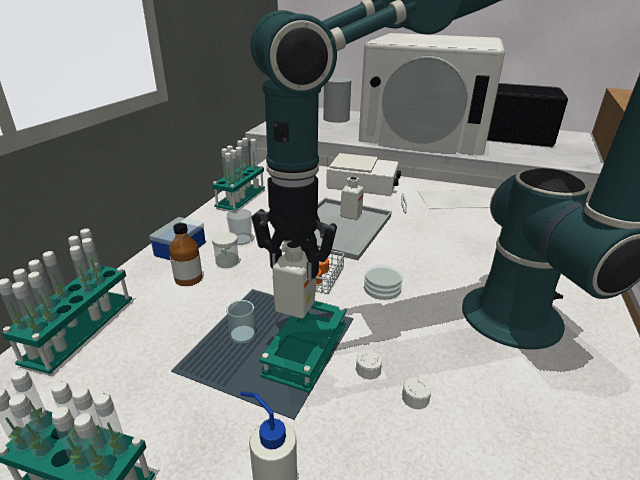

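View pics/t16.png

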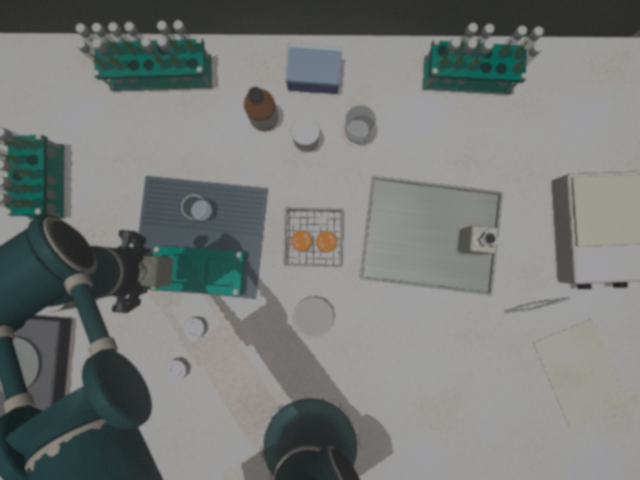

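Bottle 0 is out, bottle 1 stands in the tray at (487,239), and the caps and jar are unchanged.

Call:
{"name": "move_arm", "arguments": {"steps": [[-30, 6, 0, 0, 45], [-70, 14, 0, 0, 45], [-110, 22, 0, 1, 45], [-150, 30, 0, 2, 45], [-190, 38, 0, 3, 45], [-230, 46, 0, 3, 45], [-270, 54, 0, 3, 45], [-310, 62, 0, 3, 45], [-350, 70, 0, 3, 45], [-390, 78, 0, 3, 45], [-430, 86, 0, 3, 45], [-470, 94, 0, 3, 45], [-510, 101, 0, 3, 45], [-555, 110, 0, 3, 45], [-578, 115, 0, 3, 45], [-578, 115, 0, 3, 45], [-578, 115, 0, 3, 45], [-578, 115, 0, 3, 45]]}}

```text
time: 33.1
tool_pos: [0.4791, -0.2781, 0.2065]
tcp_rot: [-2.338, -2.093, 0.001]
wrist_force: [0.1, -0.0, -1.2]
width: 0.645
```

Run:
```python
from h import *
cam('side','s17.png'); c=cam('top','t17.png'); s=bot.read_state(); print(s['tool_pos'],s['width'],s['wrist_force'],rel([.480,-.279,.07]))
print(onz(c,[489,239],.129))
```

```text
[ 0.47965918 -0.27806896  0.20732191] 0.6431938342007741 [-1.41851606  0.40660901 -1.14685098] [ -0.9965608    0.5955804  137.32058139]
[[ 0.46721716 -0.36450707]]
```

View pics/s17.png

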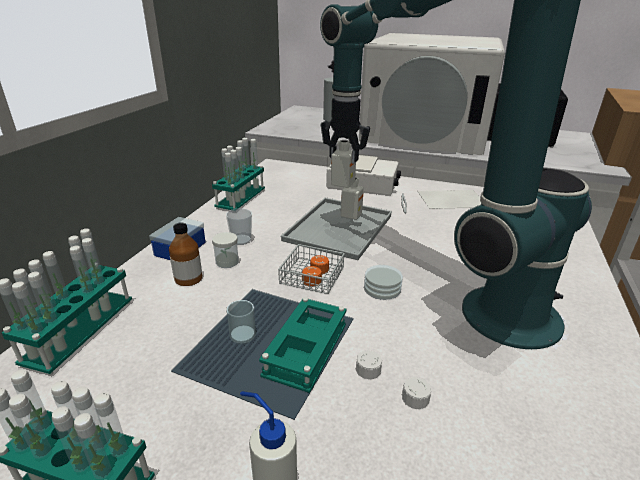

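Bottle 0 hangs beside bottle 1 with clearance. Lowering.

Call:
{"name": "move_arm", "arguments": {"steps": [[-1, 1, 40, 0, 45], [-1, 1, 80, 0, 45], [-1, 1, 115, 0, 45], [-1, 1, 130, 0, 45], [-1, 1, 134, 0, 45], [-1, 1, 137, 0, 45], [-1, 1, 137, 0, 45], [-1, 1, 137, 0, 45], [-1, 1, 137, 0, 45]]}}

```text
time: 34.1
tool_pos: [0.482, -0.2812, 0.0726]
tcp_rot: [2.339, 2.093, 0.001]
wrist_force: [-0.3, -0.0, -1.1]
width: 0.641
```

Call:
{"name": "move_arm", "arguments": {"steps": [[0, 0, 1, 0, 45], [0, 0, 2, 0, 45], [0, 0, 2, 0, 45], [0, 0, 2, 0, 45]]}}

```text
time: 34.5
tool_pos: [0.4808, -0.2805, 0.0689]
tcp_rot: [-2.341, -2.095, 0.0]
wrist_force: [-0.1, 0.0, -1.8]
width: 0.64
```

Call:
{"name": "move_arm", "arguments": {"steps": [[0, 0, 1, 0, 45], [0, 0, 2, 0, 45], [0, 0, 2, 0, 45]]}}

```text
time: 34.8
tool_pos: [0.481, -0.2807, 0.0674]
tcp_rot: [2.341, 2.095, -0.0]
wrist_force: [-1.8, 0.9, 2.3]
width: 0.644
```

Contact at the expected height. I'll release and rise.

Call:
{"name": "move_arm", "arguments": {"steps": [[0, 0, 1, 0, 45], [0, 0, 1, 0, 80], [0, 0, 1, 0, 100], [0, 0, 1, 0, 100], [0, 0, 1, 0, 100], [0, 0, -20, 0, 100], [0, 0, -60, 0, 100], [0, 0, -100, 0, 100], [0, 0, -150, 0, 100], [0, 0, -170, 0, 100], [0, 0, -170, 0, 100], [0, 0, -170, 0, 100]]}}

```text
time: 36.0
tool_pos: [0.4808, -0.2804, 0.2367]
tcp_rot: [2.341, 2.095, 0.0]
wrist_force: [0.3, 0.4, -0.5]
width: 0.999
```

Run:
```python
from h import *
cam('side','s18.png');c=cam('top','t18.png'); s=bot.read_state(); print(s['tool_pos'],s['width'],rel([.535,.257,.23]))
cv2.imwrite('pics/t18c.png',cv2.resize(c['pixels'][165:245,160:250,::-1],None,fx=7,fy=7,interpolation=cv2.INTER_CUBIC))
```

```text
[ 0.47969495 -0.27974636  0.23455254] 1.001351778975157 [539.5611029   -4.40114394   5.52042995]
```

View pics/s18.png

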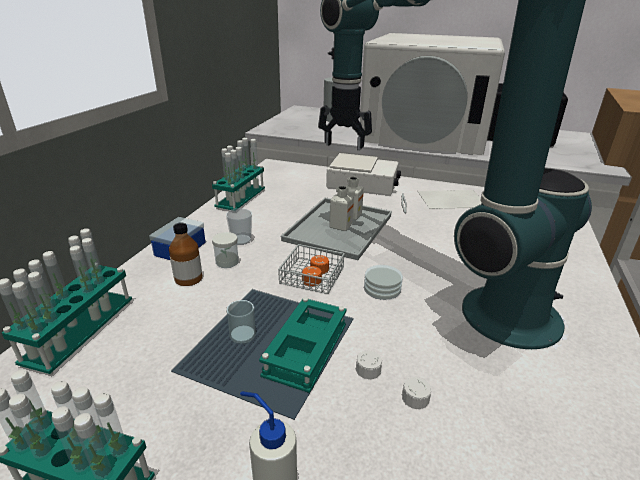

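View pics/t18c.png

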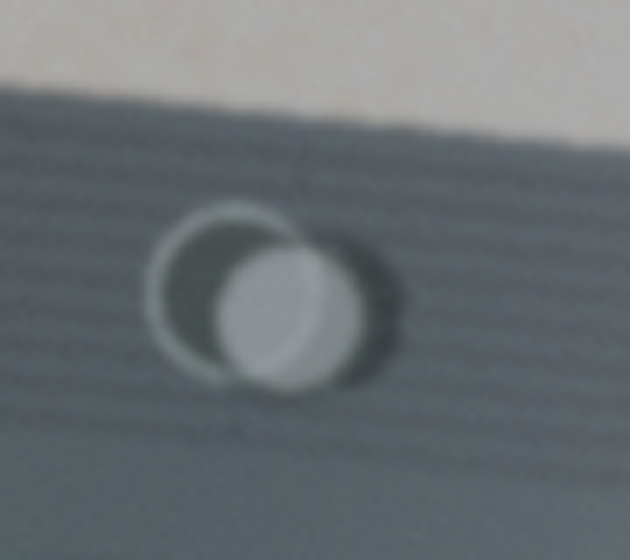

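Both bottles stand upright in the tray. The jar rim is at (193.7,206.7), unmoved, so I'll fetch it.

Call:
{"name": "move_arm", "arguments": {"steps": [[45, 0, 0, 0, 100], [90, -1, 0, 0, 100], [135, -1, 0, 0, 100], [180, -2, 0, 0, 100], [225, -2, 0, 0, 100], [270, -3, 0, 0, 100], [315, -3, 0, 0, 100], [360, -4, 0, 0, 100], [405, -4, 0, 0, 100], [450, -4, 0, 0, 100], [495, -4, 0, 0, 100], [525, -4, 0, 0, 100], [540, -4, 0, 0, 100], [540, -4, 50, 0, 100], [540, -4, 90, 0, 100], [540, -4, 90, 0, 100], [540, -4, 90, 0, 100], [540, -4, 90, 0, 100]]}}

```text
time: 37.9
tool_pos: [0.5382, 0.2566, 0.1491]
tcp_rot: [2.341, 2.093, 0.004]
wrist_force: [0.4, -0.2, 0.3]
width: 1.001
```

Run:
```python
from h import *
c=cam('wrist','w19.png'); s=bot.read_state(); print(s['tool_pos'],s['q'],rel([.535,.257,.026]),c['xyz'])
```

```text
[0.53863253 0.25684931 0.14979769] [ 4.03273597e-01  1.78236061e-01  1.86359628e+00 -1.00782539e-04
  1.09532919e+00  5.14916327e-01] [ -0.51523601  -4.10959339 123.78178973] [0.54611616 0.33396112 0.29278399]
```

View pics/w19.png

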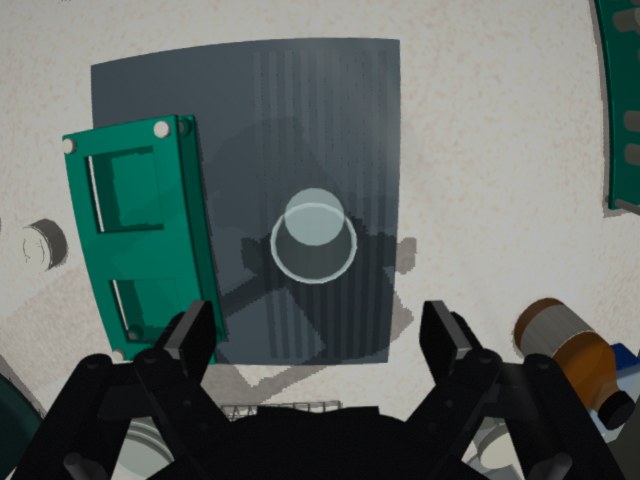

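Run:
```python
from h import *
c=cam('wrist'); print(wonz(c,(313.5,242),.073), bot.read_state()['tool_pos'])
```

```text
[[0.53619503 0.25987426]] [0.53865797 0.25697533 0.14998991]
```

The rim is at (313,242), which gives about (0.536,0.259). I'll shift −3 mm along the jaws and descend.

Call:
{"name": "move_arm", "arguments": {"steps": [[1, -3, 20, 0, 100], [1, -3, 60, 0, 100], [1, -3, 100, 0, 100], [1, -3, 118, 0, 100], [1, -3, 123, 0, 100], [1, -3, 123, 0, 100], [1, -3, 123, 0, 45], [1, -3, 123, 0, 45], [1, -3, 123, 0, 45], [1, -3, 123, 0, 45], [1, -3, 123, 0, 45], [1, -3, 123, 0, 45]], "newtons": 50}}

```text
time: 39.2
tool_pos: [0.5357, 0.2587, 0.0266]
tcp_rot: [2.34, 2.094, 0.006]
wrist_force: [-1.0, 0.1, 6.3]
width: 0.626
```

Call:
{"name": "move_arm", "arguments": {"steps": [[0, 0, -15, 0, 45], [0, 0, -35, 0, 45], [0, 0, -65, 0, 45], [0, 0, -100, 0, 45], [0, 0, -135, 0, 45], [0, 0, -170, 0, 45], [0, 0, -170, 0, 45], [0, 0, -170, 0, 45]]}}

```text
time: 40.0
tool_pos: [0.5344, 0.2582, 0.1961]
tcp_rot: [2.34, 2.094, 0.005]
wrist_force: [-0.5, 0.4, -2.5]
width: 0.627
```

Run:
```python
from h import *
cam('side','s20.png');cam('top','t20.png'); s=bot.read_state(); print(s['tool_pos'],s['width'],s['wrist_force'],rel([.4908,-.190,.195]))
```

```text
[0.53264873 0.25741598 0.19282479] 0.6304157659451133 [-0.25640226 -0.39116385 -1.57550861] [-449.30143905    7.91305916   -1.64451925]
```

View pics/s20.png

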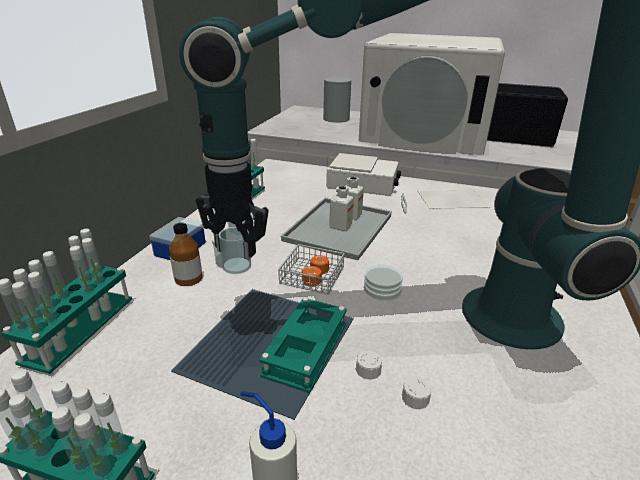

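View pics/t20.png

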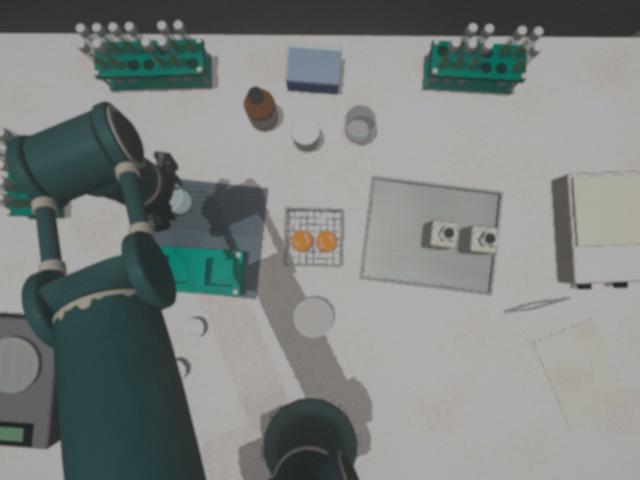

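The jar is gripped and the mat is otherwise clear. Both bottles are in the tray at (444,234) and (484,239), and both caps are in the basket.

Call:
{"name": "move_arm", "arguments": {"steps": [[-30, 0, 0, 0, 45], [-70, 1, 0, 0, 45], [-110, 1, 0, 0, 45], [-150, 2, 0, 0, 45], [-190, 2, 0, 0, 45], [-230, 3, 0, 0, 45], [-270, 3, 0, 0, 45], [-310, 4, 0, 0, 45], [-350, 5, 0, 0, 45], [-390, 5, 0, 0, 45], [-430, 6, 0, 0, 45], [-450, 6, 0, 0, 45], [-450, 6, 0, 0, 45], [-450, 6, 60, 0, 45], [-450, 6, 60, 0, 45], [-450, 6, 60, 0, 45]]}}

```text
time: 41.7
tool_pos: [0.4868, -0.1878, 0.1302]
tcp_rot: [-2.334, -2.09, 0.005]
wrist_force: [-0.9, 0.8, -2.0]
width: 0.624
```

Run:
```python
from h import *
c=cam('side','s21.png');cam('top','t21.png'); s=bot.read_state(); print(s['tool_pos'],s['width'],s['wrist_force'],rel([.4908,-.190,.0275]))
cv2.imwrite('pics/s21c.png',cv2.resize(c['pixels'][130:300,240:440,::-1],None,fx=3.5,fy=3.5,interpolation=cv2.INTER_CUBIC))
```

```text
[ 0.4901057  -0.18926913  0.13414402] 0.6250287969462294 [-0.0779201  -0.51921582 -1.66533745] [ -0.69099427   0.84229801 106.64322008]
```

View pics/s21c.png

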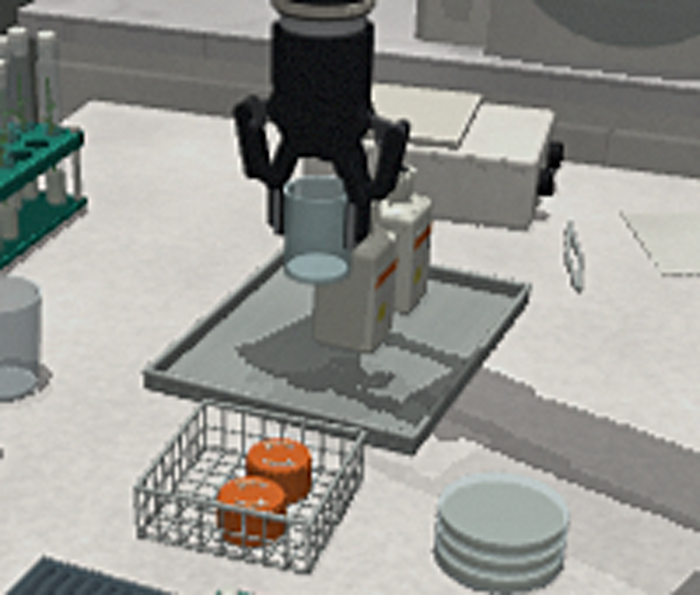

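The jar hangs clear over the free end of the tray.

Call:
{"name": "move_arm", "arguments": {"steps": [[0, 0, 35, 0, 45], [0, 0, 70, 0, 45], [0, 0, 92, 0, 45], [0, 0, 98, 0, 45], [0, 0, 102, 0, 45], [0, 0, 102, 0, 45], [0, 0, 102, 0, 45], [0, 0, 102, 0, 45]]}}

```text
time: 42.6
tool_pos: [0.4913, -0.1905, 0.0335]
tcp_rot: [2.339, 2.093, 0.002]
wrist_force: [-0.6, 0.0, -1.7]
width: 0.628
```

Call:
{"name": "move_arm", "arguments": {"steps": [[0, 0, 1, 0, 45], [0, 0, 2, 0, 45], [0, 0, 3, 0, 45], [0, 0, 3, 0, 45]]}}

```text
time: 43.0
tool_pos: [0.4898, -0.1899, 0.0288]
tcp_rot: [-2.341, -2.095, 0.0]
wrist_force: [-0.4, -0.6, -2.9]
width: 0.63
```

Call:
{"name": "move_arm", "arguments": {"steps": [[0, 0, 1, 0, 45], [0, 0, 2, 0, 45], [0, 0, 2.5, 0, 45], [0, 0, 2.5, 0, 45]]}}

```text
time: 43.4
tool_pos: [0.4899, -0.19, 0.0266]
tcp_rot: [-2.341, -2.095, 0.0]
wrist_force: [-1.0, -0.8, 0.3]
width: 0.63
```

Call:
{"name": "move_arm", "arguments": {"steps": [[0, 0, 0.5, 0, 45], [0, 0, 0.5, 0, 45], [0, 0, 0.5, 0, 80], [0, 0, 0.5, 0, 100], [0, 0, 0.5, 0, 100], [0, 0, 0.5, 0, 100], [0, 0, -20, 0, 100], [0, 0, -60, 0, 100], [0, 0, -100, 0, 100], [0, 0, -150, 0, 100], [0, 0, -200, 0, 100], [0, 0, -200, 0, 100], [0, 0, -200, 0, 100]]}}

```text
time: 44.7
tool_pos: [0.4912, -0.1905, 0.2286]
tcp_rot: [2.338, 2.092, 0.003]
wrist_force: [-0.4, -1.0, -0.9]
width: 0.999
```

Run:
```python
from h import *
c=cam('side','s22.png');t=cam('top','t22.png');w=cam('wrist','w22.png'); s=bot.read_state(); print(s['tool_pos'],s['width'],s['time'])
cv2.imwrite('pics/s22c.png',cv2.resize(c['pixels'][130:300,240:440,::-1],None,fx=3.5,fy=3.5,interpolation=cv2.INTER_CUBIC))
```

```text
[ 0.48870698 -0.18940914  0.2243217 ] 1.0025579761055625 44.85
```

View pics/s22c.png

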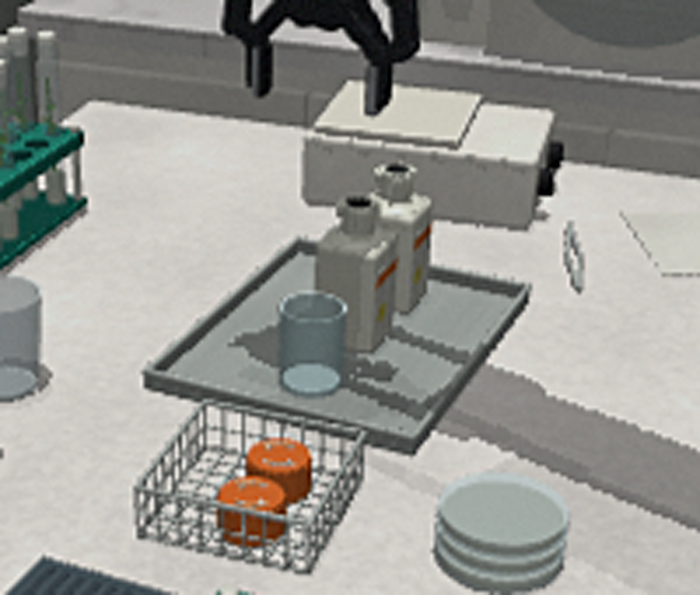

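View pics/t22.png

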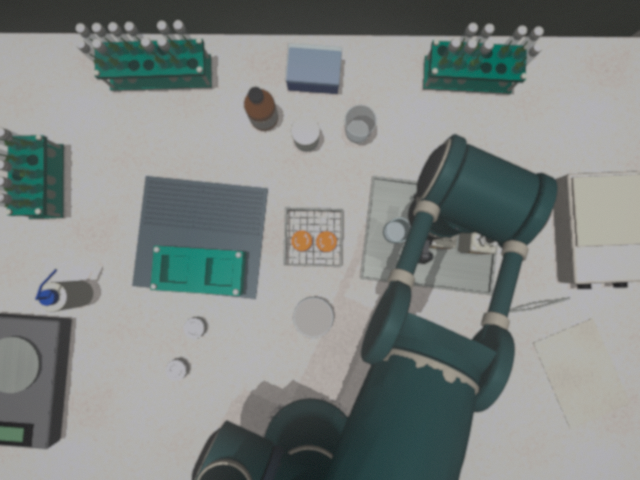

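View pics/w22.png

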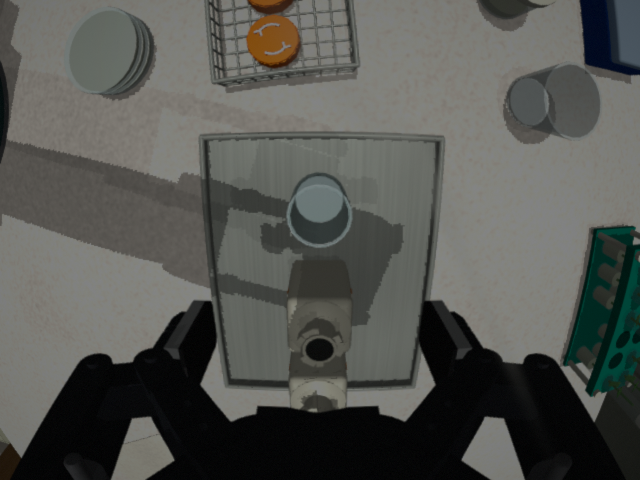

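Everything is in place: the jar and both bottles stand in the tray, both caps lie flat in the basket, and the mat holds only the empty rack. I'll back the arm away for an unobstructed last check.

Call:
{"name": "move_arm", "arguments": {"steps": [[0, 0, -40, 0, 100], [-40, 0, -60, 0, 100], [-80, 0, -60, 0, 100], [-130, 0, -60, 0, 100], [-180, 0, -60, 0, 100], [-230, 0, -60, 0, 100], [-280, 0, -60, 0, 100], [-330, 0, -60, 0, 100], [-380, 0, -60, 0, 100], [-420, 0, -60, 0, 100], [-420, 0, -60, 0, 100], [-420, 0, -60, 0, 100], [-420, 0, -60, 0, 100]]}}

```text
time: 46.15
tool_pos: [0.4435, -0.606, 0.2845]
tcp_rot: [-2.338, -2.093, -0.001]
wrist_force: [0.2, 0.7, -0.2]
width: 1.004
```

Run:
```python
from h import *
t=cam('top','t23.png'); cam('side','s23.png'); s=bot.read_state(); print(s['tool_pos'],s['joint_vel'].round(3),s['time'])
cv2.imwrite('pics/t23c.png',cv2.resize(t['pixels'][165:305,275:515,::-1],None,fx=3.3,fy=3.3,interpolation=cv2.INTER_CUBIC))
```

```text
[ 0.44398124 -0.60587719  0.28612414] [ 0.004 -0.011 -0.008 -0.001 -0.001 -0.   ] 46.25
```

View pics/t23c.png

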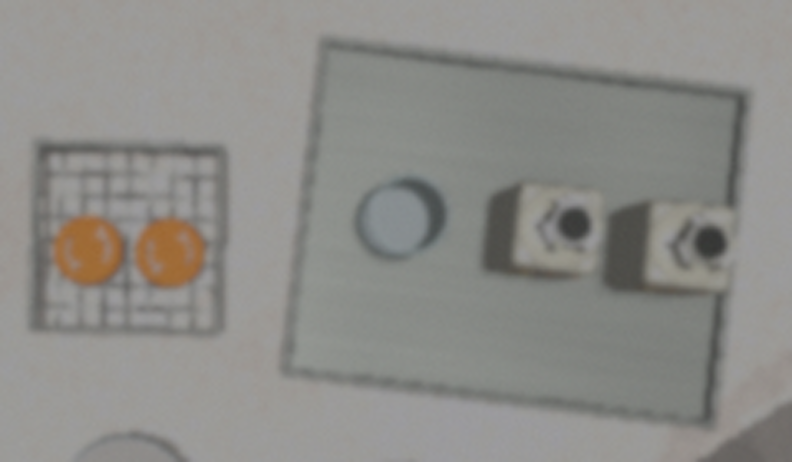

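View pics/s23.png

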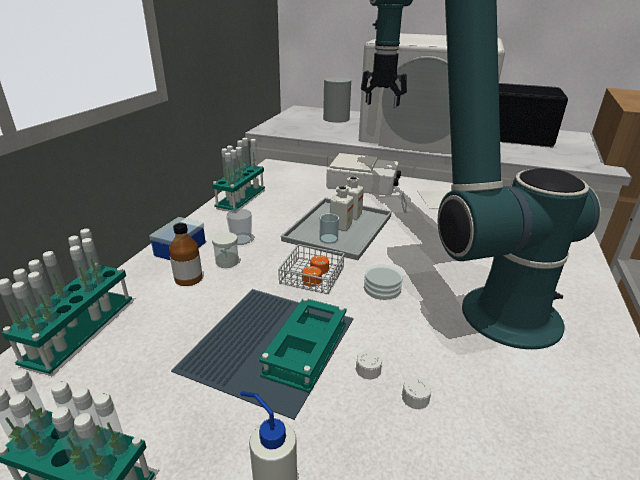

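The last view shows both caps flat in the basket, the jar at crop (398,218), and the bottle mouths at (573,224) and (710,242), all inside the tray with nothing left on the mat. Handing in.

Run:
```python
from h import *
print(bot.finish_job())
```

```text
the job is handed in; nothing more can be done
None
```

The tray is loaded and the job is handed in, at about 46 s of the 210 s allowed. No verdict was reported.

- **Caps:** I pressed each one down with about 9.5 N, turned it 70° anticlockwise and lifted it off. Both lie flat in the wire basket, which still stands where it was.
- **Tray:** The two bare bottles and the only jar present stand upright on the tray floor. I put them at about y = −90, −5 and +85 mm from the tray centre, each lowered until the force reading showed contact. I computed a position from the final pictures only for bottle 1, about (−3, −91) mm, and judged bottle 0 and the jar by eye.
- **Left alone:** The seedling jar, amber bottle, beaker and white look-alike caps were not touched.

The last top and side pictures showed all of this, with the mat holding only the empty rack and the arm clear of everything. I noticed no knock to the basket or jar and no slackened grip. The one disagreement was in locating things: the wrist and top cameras differed by up to 5 mm on cap 1 and 3 mm on the jar. It did not affect any grasp.

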